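# Make up and weigh a nested set of kidney dishes

### The arm

A 6-joint arm with a two-finger parallel gripper is mounted at the origin on the work surface. World frame = base frame: x ahead of the robot, y to its left, z up, the work surface at z = 0. Lengths are in m, angles in rad, forces in N, time in s.
With the tool pointing down it reaches from about 0.325 to 0.9 m from the base axis. Payload 3.5 kg.
Tool frame: the origin (TCP) lies midway between the tips of the shut fingers; the grasp point (between the pads) lies 19 mm behind it (r.hold_point_z is the distance from the TCP to the grasp point, in m); y points along the fingers, x is the direction in which the jaws open and shut, and the axes are right-handed (so a half turn about y gives the same grasp; the last joint's range is limited). The gripper opens to 85 mm and grips with 20 to 120 N. Pads are 22 mm wide; open, the fingers measure 114 mm over their backs; the gripper's body (76 mm by 85 mm) begins 54 mm behind the grasp point. The pads swing forward as they close: fully open they stand 13 mm farther back than shut.
Start: joints at [1.158, 0.276, -0.026, 1.268, 0, 1.467], TCP at [0.191, 0.595, 0.231] pointing down, gripper open.
Joint ranges: [-3.12, 3.12], [-0.85, 1.88], [-1.08, 1.24], [-1.95, 2.15], [-1.57, 1.53], [-3.14, 3.14]. Speed limits (rad/s): [2.57, 2.57, 3.14, 3.14, 3.14, 3.14].

### API

Orientations are given as a unit quaternion [w, x, y, z].
In Python, from bench import r, capture, get_calibration gives the robot as it stands.
- The arm moves only by the shell command python3 -m handwheel 'ROWS' [OPENING]. ROWS is JSON, a list of rows, each a list of 6 numbers: the shift along the tool's x, y, z in units of 40 mm (1.0 is 40 mm), then the turn, a rotation vector about the tool's x, y, z in degrees. In form: [[dx, dy, dz, wx, wy, wz], ...]. A call has 1 to 5 rows; each row shifts and turns the commanded pose from where the row before left it, along the tool's axes as they then stand; what a row does not reach is not made up. A row lasts 1/12 s, in which the tool goes at most 41.7 mm and 7.16 degrees, less where a joint would pass 70% of its speed; a pose out of reach is approached as far as the arm can. A call is refused whole if a number of a shift passes 1 or a number of a turn 7.16, either way. A call with a gripper value outside its range is refused whole. OPENING is the opening, from 0 (shut) to 1 (fully open), set as the call begins (- or left out, the last holds). The fingers move at their own pace and stop on an object; the grip force is fixed at half the most. Time passes only in rows, so rows that do not move let the fingers close. It gives the time, the measured TCP pose, the force and the opening at its end, in the units of the state.
- r.sense(): the state, without advancing time (a new reading comes with each control period).
- capture(name): name is "scene" or "top" or "wrist"; returns the picture (400x640x3 uint8, red, green, blue); there is no depth.
- get_calibration(name): a dict with "intrinsics" (3x3 intrinsics, pixels), "world_to_cam" (4x4, takes a point from world to camera coordinates). Camera axes: x right, y up, looking along -z (the intrinsics and any distortion apply to the point x, -y, -z); pixel columns grow to the right and rows downward; lengths in m; the calibration is good to about 2 mm. A picture is of the moment at which its call begins: read the wrist's pose just before it. get_calibration takes no time and is no camera call; for the wrist camera it gives the pose at the moment of the call.
- r.close_job(): hands the job in, once; it reports no verdict.
The state is a dict: "t": time; "joint_pos": joint angles; "qvel": joint speeds; "joint_torque": joint torques, N m; "position": TCP position; "tcp_rot": TCP orientation; "ft_force": force on the tool from outside, world axes, zero at the start; "ft_torque": the same for the moment, N m; "finger_gap": finger opening in m.
Only numpy, scipy, OpenCV 4.12 (cv2) and the standard library are available. Lean on these libraries where they do the work, as an engineer would, in place of code of your own. Each camera call takes 0.05 s, during which the arm holds its last target. There are 200 camera calls.

### The job

Make up the kidney dish set on the dial scale so that its net weight can be read: set the empty blue dish on the middle of the scale's pan and turn the tare ring until the red zero mark stands at the pointer. Then nest every steel dish there is on the counter in the blue dish, one on another, each turned to match the one below and fully down, leaving the ring as tared. Leave the meter, bottle, tape and pen lying around them where they are.

Things in the scene. Friction and masses are not known exactly. Their poses are not given: they have to be found in the camera images.
- dish1: Clean steel kidney dish, 152 x 78 x 40 mm, about 110 g; may be absent. Outline: a band 64 mm wide bent to an arc (radius 76 mm), with round ends. Origin under the middle of the band (the waist); x lengthways, +y to the convex (belly) side, z up; the ends bend 14 mm towards -y. An upright rim band reaches from z 26 to 40 mm; below it the walls slope in to a foot 32 mm wide.
- dish2: Like dish1; may be absent. Grip: across the waist by the rim band, whose outer faces there lie at y = +32 and -32 mm (64 mm wide), fingertips at most 12 mm below the rim top, since in a stack only the rim bands show.
- dish3: Like dish1; may be absent. Nesting: turned the same way (belly over belly) a dish goes into the one below with about 2 mm of play and rests with the under edge of its rim band on the rim below, its origin 14 mm higher; turned otherwise it does not go in.
- dish4: Like dish1; may be absent.
- dish5: Like dish1; may be absent.
- dish6: Like dish1; may be absent.
- dish1_belly (a point): Point on the rim top of dish1, middle of the convex side (y = +32, z = 40 mm).
- dish2_belly (a point): Point on the rim top of dish2, middle of the convex side (y = +32, z = 40 mm).
- dish3_belly (a point): Point on the rim top of dish3, middle of the convex side (y = +32, z = 40 mm).
- dish4_belly (a point): Point on the rim top of dish4, middle of the convex side (y = +32, z = 40 mm).
- dish5_belly (a point): Point on the rim top of dish5, middle of the convex side (y = +32, z = 40 mm).
- dish6_belly (a point): Point on the rim top of dish6, middle of the convex side (y = +32, z = 40 mm).
- base_dish: Blue plastic kidney dish, 120 to 190 g, the carrier of the set: same shape, size and axes as dish1; the steel ones nest in it just as in one another.
- base_dish_belly (a point): Point on the rim top of the blue dish, middle of the convex side (y = +32, z = 40 mm).
- pan_middle (a point): Middle of the face of the steel pan of the dial scale, 68 mm up when empty; x points along the scale, away from its dial, z up. Pan 140 (x) by 204 mm (y), lip 7 mm high, sprung: sinks 1.5 mm per 100 g, 20 mm at most. The blue dish lies well on it lengthways along y. Scale: cream, 280 x 200 x 44 mm, fixed, the round dial with tare ring at its near end, axis at x = -150 mm.
- dial_ring (a joint): Turn of the tare ring (rad, growing clockwise seen from above, range -3.1 to 3.1); its red zero mark points along pan_middle's +x at 0. The ring carries the dial card, turns about the vertical through point ring_top, stays where it is left and needs about 0.06 N m.
- dial_pointer (a joint): Turn of the black pointer (rad, growing clockwise from above); it points along pan_middle's +x at 0 (empty pan) and turns 0.45 rad per 100 g on the pan. The scale reads zero when this equals dial_ring.
- ring_top (a point): On the ring's axis, level with its top. The ring is black, knurled, 66 mm across, standing 24 mm above the housing and free all round (47 mm to the pan), so it can be gripped across from above in any direction; the card and pointer lie 9 mm below its top, out of the way of the fingers.
- zero_mark (a point): Outer end of the red zero mark on the dial card, 26 mm from the ring's axis; x points outward along the mark.
- pointer_tip (a point): Tip of the black pointer, 25 mm from the ring's axis; x points outward along the pointer.
- meter: Bystander: red handheld meter 110 x 60 x 30 mm, origin under its middle.
- reagent_bottle: Bystander: white bottle with black cap, 44 mm across, 90 mm high, origin under its middle.
- tape_roll: Bystander: roll of tape 56 mm across, 24 mm high, origin under its middle.
- marker: Bystander: blue marker pen 130 mm long (along y), 12 mm thick, lying; origin under its middle.

How it is judged:
By the outcome, as a careful person would: the job done as asked, in the order asked, and still so for the second after the job is handed in, with the robot touching nothing.
Of dish1, dish2, dish3, dish4, dish5, dish6 only 4 to 6 are there at a start; the rules pass over those that are not, and their reading is None.
At some moment in a run one of dish1, dish2, dish3, dish4, dish5, dish6 may be knocked a few centimetres aside while the robot is not near it.
It also fails if it takes over 210 s, if anything falls off the work surface, if the arm or the gripper's body presses on something with over 40 N, if the wrist force passes 120 N, or if a joint passes its speed limit or range.

## Working session

There is one attempt and no reset: what is moved stays moved. The work goes in short steps, Python scripts to look and compute and a shell command to move; the robot and the scene stay as the last step left them, time stands still between calls to the robot, and variables do not carry over. Pictures are saved under pics/ and viewed, about 12 in all and at most 16, crops included, and the job is handed in when it is done.

```bash
ls; mkdir -p pics
python3 - <<'E'
from bench import r,capture,get_calibration
import cv2,numpy as np
np.set_printoptions(precision=4,suppress=True)
s=r.sense();print(s)
for n in("top","scene","wrist"):
    c=get_calibration(n);print(n,c)
a=capture("top");b=capture("scene")
cv2.imwrite("pics/top0.png",a[...,::-1]);cv2.imwrite("pics/scene0.png",b[...,::-1])
E
```

```text
pics
{'t': 0.0, 'joint_pos': array([ 1.1576,  0.2771, -0.0279,  1.268 ,  0.    ,  1.4674]), 'qvel': array([ 0.0008, -0.0008, -0.0006,  0.0005,  0.0006,  0.001 ]), 'joint_torque': array([ -0.0013, -44.5509,  29.5202,   0.0164,  -0.0002,  -0.    ]), 'position': array([0.1902, 0.5945, 0.2302]), 'tcp_rot': array([-0.5708,  0.5715,  0.4162, -0.4176]), 'ft_force': array([-0.7343,  0.2631,  0.8246]), 'ft_torque': array([-0.0001, -0.0099,  0.0315]), 'finger_gap': 0.08543250027057063}
top {'intrinsics': array([[378.0426,   0.    , 319.8616],
       [  0.    , 378.0426, 199.0976],
       [  0.    ,   0.    ,   1.    ]]), 'world_to_cam': array([[-0.023 , -0.9995, -0.0193,  0.0337],
       [ 0.9963, -0.0245,  0.0828, -0.5892],
       [-0.0832, -0.0173,  0.9964, -1.1305],
       [ 0.    ,  0.    ,  0.    ,  1.    ]])}
scene {'intrinsics': array([[490.6171,   0.    , 315.3565],
       [  0.    , 490.6171, 194.4893],
       [  0.    ,   0.    ,   1.    ]]), 'world_to_cam': array([[ 0.3672,  0.9302,  0.0031, -0.2425],
       [-0.7281,  0.2853,  0.6233,  0.3568],
       [ 0.5789, -0.2311,  0.782 , -1.5339],
       [ 0.    ,  0.    ,  0.    ,  1.    ]])}
wrist {'intrinsics': array([[344.7312,   0.    , 318.5504],
       [  0.    , 344.7312, 193.9179],
       [  0.    ,   0.    ,   1.    ]]), 'world_to_cam': array([[ 0.3045,  0.9525, -0.002 , -0.6234],
       [-0.9063,  0.2891, -0.3082,  0.0401],
       [-0.2929,  0.0956,  0.9513, -0.38  ],
       [ 0.    ,  0.    ,  0.    ,  1.    ]])}
```

View pics/top0.png

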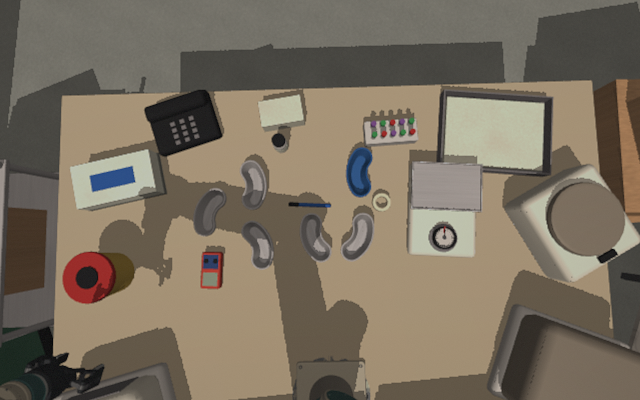

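View pics/scene0.png

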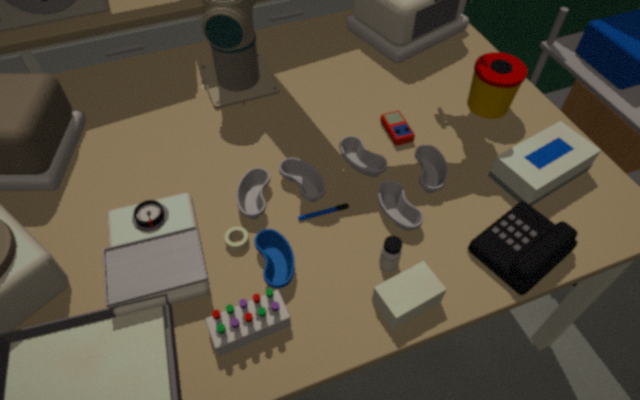

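```bash
cat > h.py <<'E'
import cv2,numpy as np
from bench import r,capture,get_calibration
from scipy.spatial.transform import Rotation as R
np.set_printoptions(precision=4,suppress=True)
# plan outline of a dish and its centroid offset along dish y
p=np.arccos(1-14/76)
a=np.linspace(p,-p,40); o=[(108*np.sin(t),108*np.cos(t)-76) for t in a]
def cap(s):
    c=np.array([s*76*np.sin(p),76*np.cos(p)-76]); 
    return c
b=np.linspace(0,np.pi,30)
L=[tuple(cap(-1)+32*np.array([np.sin(-p)*np.cos(t)-np.cos(p)*np.sin(t),np.cos(p)*np.cos(t)-np.sin(p)*np.sin(t)])) for t in b]
Rr=[(-x,y) for x,y in L[::-1]]
I=[(44*np.sin(t),44*np.cos(t)-76) for t in -a]
poly=np.array(o+L+I+Rr,np.float32); M=cv2.moments(poly); CY=M['m01']/M['m00']/1000; AREA=M['m00']/1e6
def cast(uv,cal,z):
    K=cal['intrinsics'];T=cal['world_to_cam'];uv=np.atleast_2d(uv).astype(float)
    d=np.c_[(uv[:,0]-K[0,2])/K[0,0],-(uv[:,1]-K[1,2])/K[1,1],-np.ones(len(uv))]@T[:3,:3]
    c=-T[:3,:3].T@T[:3,3]
    return (c+d*((z-c[2])/d[:,2])[:,None])[:,:2]
def proj(P,cal):
    K=cal['intrinsics'];T=cal['world_to_cam'];q=T[:3,:3]@P+T[:3,3]
    return K[0,2]-K[0,0]*q[0]/q[2],K[1,2]+K[1,1]*q[1]/q[2]
def pose(cnt,cal,z):
    P=cast(cnt.reshape(-1,2),cal,z); off=P.mean(0)
    m=cv2.moments(((P-off)*1000).astype(np.float32).reshape(-1,1,2))
    A=abs(m['m00'])/1e6; c=np.array([m['m10'],m['m01']])/m['m00']/1000+off
    th=.5*np.arctan2(2*m['mu11'],m['mu20']-m['mu02'])
    if m['m00']<0: th=.5*np.arctan2(-2*m['mu11'],-(m['mu20']-m['mu02']))
    n=np.array([-np.sin(th),np.cos(th)])
    h=cv2.convexHull(((P-off)*1000).astype(np.float32)); mh=cv2.moments(h)
    ch=np.array([mh['m10'],mh['m01']])/mh['m00']/1000+off
    if (c-ch)@n<0: n=-n; th+=np.pi     # solid lies to the belly side of its hull
    return c-n*CY,(th+np.pi)%(2*np.pi)-np.pi,A,2*np.sqrt(A/AREA)/2
def masks(img):
    hsv=cv2.cvtColor(img,cv2.COLOR_RGB2HSV).astype(int);H,S,V=hsv[...,0],hsv[...,1],hsv[...,2]
    steel=((S<50)|((H>105)&(H<175)&(S<90)))&(V>45)
    blue=(H>95)&(H<125)&(S>120)&(V>40)
    return [cv2.morphologyEx(k.astype(np.uint8)*255,cv2.MORPH_OPEN,np.ones((3,3),np.uint8)) for k in (steel,blue)]
def dishes(img,cal,z=.04,tol=(.7,1.35),show=True):
    out=[]
    for nm,k in zip(('steel','blue'),masks(img)):
        for c in cv2.findContours(k,cv2.RETR_EXTERNAL,cv2.CHAIN_APPROX_NONE)[0]:
            if len(c)<40: continue
            o,th,A,_=pose(c,cal,z)
            if tol[0]<A/AREA<tol[1] and .25<o[0]<.95 and abs(o[1])<.6:
                out.append((nm,o,th,A/AREA))
                if show: print(nm,o,'th %.1f'%np.degrees(th),'A %.2f'%(A/AREA),'px',c.reshape(-1,2).mean(0).round())
    return out
def tool():
    s=r.sense();q=s['tcp_rot'];return s,R.from_quat([*q[1:],q[0]])
def plan(x,y,z,jaw):
    """shift (units, tool axes) then turn, to TCP x,y,z with jaw axis along world angle jaw (deg, mod 180)"""
    s,t=tool(); d=np.array([x,y,z])-s['position']
    m=t.as_matrix(); u=m.T@d/.04
    yaw=np.degrees(np.arctan2(m[1,0],m[0,0])); w=-((jaw-yaw+90)%180-90)
    tilt=np.degrees(np.cross(m[:,2],[0,0,-1])@m)
    print('shift',u.round(2),'turn wz %.1f'%w,'(other %.1f)'%(w-180*np.sign(w)),'yaw %.1f'%yaw,'tilt',tilt.round(2),'j6 %.2f'%s['joint_pos'][5],'pos',s['position'],'F',s['ft_force'].round(1),'gap %.4f'%s['finger_gap'],'t %.1f'%s['t'])
E
python3 - <<'E'
from h import *
print(CY,AREA)
img=cv2.imread('pics/top0.png')[...,::-1].copy();cal=get_calibration('top')
dishes(img,cal)
hsv=cv2.cvtColor(img,cv2.COLOR_RGB2HSV)
for u,v in((254,172),(262,190),(210,212),(258,255),(316,238),(320,225),(240,183),(270,205),(447,185)):print((u,v),hsv[v,u])
plan(.6,0,.3,0)
E
```

```text
-0.00795629819790555 0.009208993044860482
steel [0.461  0.1987] th -160.8 A 0.96 px [258. 245.]
steel [ 0.4682 -0.1008] th 155.4 A 0.96 px [358. 237.]
steel [0.4709 0.0481] th 16.9 A 0.95 px [314. 237.]
steel [0.5649 0.3662] th -21.7 A 0.98 px [208. 211.]
steel [0.6393 0.2134] th -176.7 A 0.98 px [253. 185.]
steel [ 0.7766 -0.1945] th 91.8 A 1.06 px [391. 131.]
steel [0.8518 0.1321] th 97.0 A 1.32 px [282. 112.]
blue [ 0.6705 -0.0925] th -4.5 A 0.88 px [359. 172.]
(254, 172) [ 11  23 153]
(262, 190) [ 13  21 109]
(210, 212) [11 21 97]
(258, 255) [15 21 95]
(316, 238) [ 11  20 100]
(320, 225) [13 20 91]
(240, 183) [ 18  71 166]
(270, 205) [ 17  70 102]
(447, 185) [ 12  21 156]
shift [-11.04  -1.72 -14.29] turn wz 72.3 (other -107.7) yaw 72.3 tilt [-57.3    0.11   0.  ] j6 1.47 pos [0.1903 0.5946 0.2303] F [ 0.6 -0.8 -0.4] gap 0.0855 t 0.1
```

```bash
python3 - <<'E'
s=open('h.py').read()
s=s.replace("np.cross(m[:,2],[0,0,-1])","np.cross(m[:,1],[0,0,-1])").replace("turn wz","turn wy")
open('h.py','w').write(s)
E
python3 - <<'E'
from h import *
img=cv2.imread('pics/top0.png');cal=get_calibration('top')
k=4;big=cv2.resize(img[140:280,190:390],None,fx=k,fy=k,interpolation=cv2.INTER_CUBIC)
for nm,o,th,A in dishes(img[...,::-1].copy(),cal,show=False):
    f=lambda q:tuple(int(v) for v in (np.array(proj(np.r_[o+q,.04],cal))-[190,140])*k)
    n=np.array([-np.sin(th),np.cos(th)])
    cv2.arrowedLine(big,f(n*0),f(n*.032),(0,0,255),1)
    q=poly[:]/1000@np.array([[np.cos(th),np.sin(th)],[-np.sin(th),np.cos(th)]])
    cv2.polylines(big,[np.array([f(v) for v in q])],True,(0,255,0),1)
cv2.imwrite('pics/crop1.png',big)
big=cv2.resize(img[150:270,400:500],None,fx=5,fy=5,interpolation=cv2.INTER_CUBIC)
cv2.imwrite('pics/crop2.png',big)
plan(.6,0,.3,0)
E
```

```text
shift [-11.04  -1.72 -14.29] turn wy 72.3 (other -107.7) yaw 72.3 tilt [-0.01  0.   -0.11] j6 1.47 pos [0.1903 0.5946 0.2303] F [ 0.6 -0.8 -0.4] gap 0.0855 t 0.1
```

View pics/crop1.png

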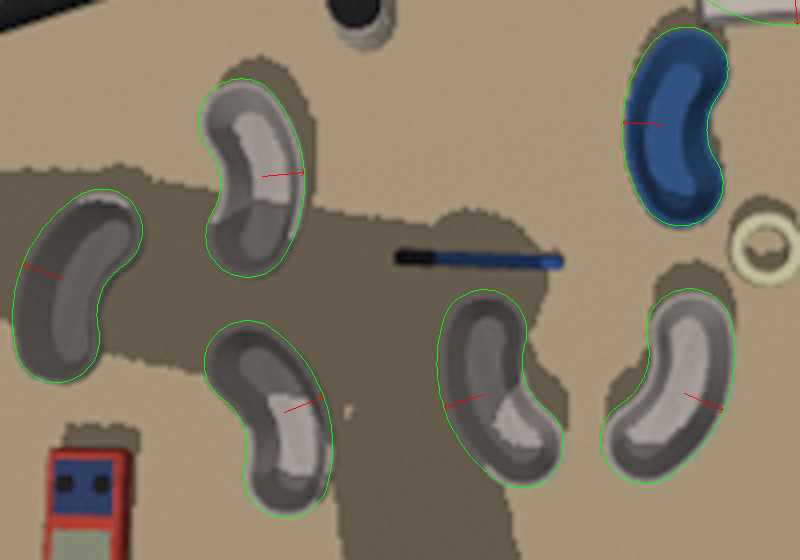

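View pics/crop2.png

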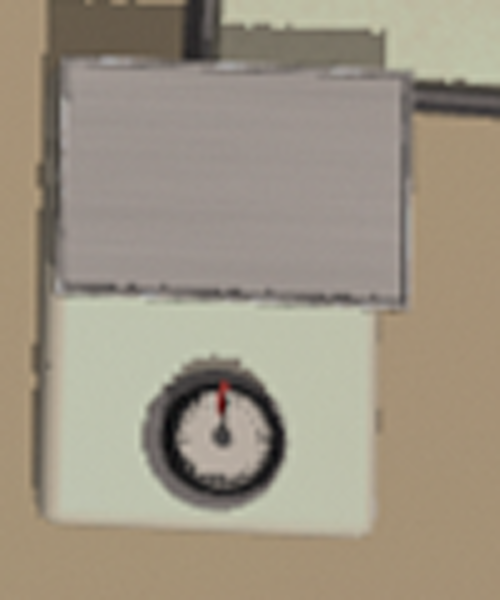

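Run:
```python
from h import *
cal=get_calibration('top')
c=np.array([(60,60),(412,72),(408,308),(55,292)])/5+[399.6,149.6]
P=cast(c,cal,.075);print(P,P.mean(0))
e=lambda a,b:np.degrees(np.arctan2(*(P[a]-P[b])[::-1]))
print(e(0,1),e(3,2),e(1,2),e(0,3))
rg=cast(np.array([[222,437]])/5+[399.6,149.6],cal,.062)[0];print(rg,P.mean(0)-rg, np.linalg.norm(P.mean(0)-rg))
# wrist view geometry
s,t=tool();m=t.as_matrix();w=get_calibration('wrist');T=w['world_to_cam'];cc=-T[:3,:3].T@T[:3,3]
print('cam in tool',m.T@(cc-s['position']),'cam axis in tool',m.T@(-T[2,:3]))
dishes(capture('top'),cal)
```

```text
[[ 0.6894 -0.2528]
 [ 0.6769 -0.4571]
 [ 0.5391 -0.4468]
 [ 0.5533 -0.244 ]] [ 0.6146 -0.3502]
86.49337874635623 86.00377771329202 -4.286202045392756 -3.6775769327025674
[ 0.467  -0.3402] [ 0.1476 -0.01  ] 0.14793962056570253
cam in tool [-0.0004 -0.1424  0.0791] cam axis in tool [ 0.0003  0.9513 -0.3084]
steel [0.461  0.1988] th -160.8 A 0.96 px [258. 245.]
steel [ 0.4682 -0.1007] th 155.6 A 0.97 px [358. 237.]
steel [0.4708 0.048 ] th 17.0 A 0.95 px [314. 237.]
steel [0.5649 0.3662] th -21.8 A 0.99 px [208. 211.]
steel [0.6394 0.2134] th -176.5 A 0.99 px [253. 185.]
steel [ 0.7765 -0.1946] th 92.0 A 1.07 px [391. 131.]
steel [0.8517 0.1321] th 96.9 A 1.32 px [281. 112.]
blue [ 0.6706 -0.0925] th -4.6 A 0.88 px [359. 172.]
```

```bash
python3 -c "
from h import *
plan(.6706,-.0925,.22,85.5)"
```

```text
shift [-12.7    0.28 -16.67] turn wy -13.2 (other 166.8) yaw 72.3 tilt [-0.01 -0.   -0.1 ] j6 1.47 pos [0.1903 0.5947 0.2304] F [ 0.6  0.8 -0.6] gap 0.0856 t 0.1
```

```bash
H="python3 -m handwheel"
$H '[[-0.6,0,-0.79,0,0,0],[-0.6,0,-0.79,0,0,0],[-0.6,0,-0.79,0,0,0],[-0.6,0,-0.79,0,0,0],[-0.6,0,-0.79,0,0,0]]' 1
$H '[[-0.6,0,-0.79,0,0,0],[-0.6,0,-0.79,0,0,0],[-0.6,0,-0.79,0,0,0],[-0.6,0,-0.79,0,0,0],[-0.6,0,-0.79,0,0,0]]'
$H '[[-0.6,0,-0.79,0,0,0],[-0.6,0,-0.79,0,0,0],[-0.6,0,-0.79,0,0,0],[-0.6,0,-0.79,0,0,0],[-0.6,0,-0.79,0,0,0]]'
$H '[[-0.6,0,-0.79,0,0,0],[-0.6,0,-0.79,0,0,0],[-0.6,0,-0.79,0,0,0],[-0.6,0,-0.79,0,0,0],[-0.6,0,-0.79,0,0,0]]'
$H '[[0,0,0,0,-6.6,0],[0,0,0,0,-6.6,0],[0,0,0,0,0,0],[0,0,0,0,0,0]]'
python3 -c "
from h import *
plan(.6706,-.0925,.22,85.5)
i=capture('wrist');cv2.imwrite('pics/w1.png',i[...,::-1]);dishes(i,get_calibration('wrist'))"
```

```text
t: 0.57
position: [0.3048, 0.4311, 0.231]
tcp_rot: [-0.571, 0.571, 0.417, -0.417]
ft_force: [1.1, 0.1, -0.3]
finger_gap: 0.0855
t: 0.98
position: [0.4188, 0.2685, 0.2312]
tcp_rot: [0.571, -0.571, -0.417, 0.417]
ft_force: [1.1, -0.2, 0.6]
finger_gap: 0.0853
t: 1.4
position: [0.5328, 0.106, 0.2311]
tcp_rot: [0.571, -0.571, -0.417, 0.417]
ft_force: [0.9, 1.3, 1.0]
finger_gap: 0.0854
t: 1.82
position: [0.6466, -0.0564, 0.2308]
tcp_rot: [0.571, -0.571, -0.417, 0.417]
ft_force: [1.6, -0.1, 1.3]
finger_gap: 0.0851
t: 2.15
position: [0.6458, -0.0547, 0.2308]
tcp_rot: [0.521, -0.52, -0.479, 0.479]
ft_force: [-0.0, -0.1, 1.1]
finger_gap: 0.0855
shift [-0.89  0.27 -0.7 ] turn wy -0.2 (other 179.8) yaw 85.3 tilt [-0.06 -0.    0.01] j6 -0.10 pos [ 0.6458 -0.0547  0.2308] F [-0.  -0.1  1.1] gap 0.0855 t 2.1
steel [0.6388 0.2083] th -172.4 A 1.06 px [601. 128.]
blue [ 0.6682 -0.0928] th -4.7 A 0.93 px [273. 186.]
```

View pics/w1.png

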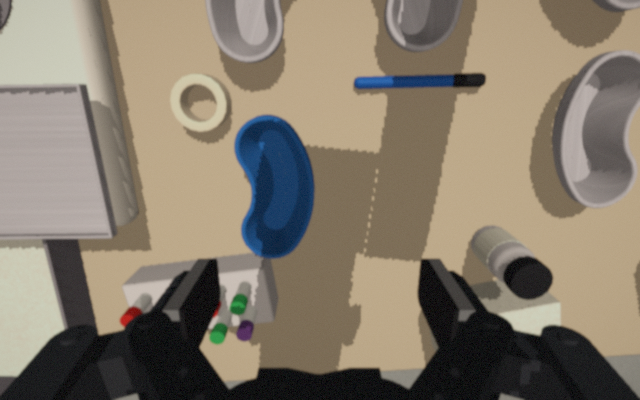

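```bash
H="python3 -m handwheel"
$H '[[-0.44,0,-0.37,0,-0.2,0],[-0.44,0,-0.37,0,0,0],[0,0.8,0,0,0,0],[0,0.8,0,0,0,0],[0,0.8,0,0,0,0]]'
$H '[[0,0.8,0,0,0,0],[0,0.8,0,0,0,0],[0,0,0,0,0,0],[0,0,0,0,0,0]]'
python3 -c "
from h import *
plan(.669,-.0927,.024,85.4)
i=capture('wrist');cv2.imwrite('pics/w2.png',i[...,::-1]);dishes(i,get_calibration('wrist'))"
```

```text
t: 2.62
position: [0.6737, -0.0918, 0.1353]
tcp_rot: [-0.518, 0.52, 0.481, -0.48]
ft_force: [0.8, 0.5, -0.9]
finger_gap: 0.0855
t: 2.95
position: [0.6706, -0.0908, 0.0694]
tcp_rot: [0.52, -0.517, -0.479, 0.482]
ft_force: [0.5, -0.8, 0.3]
finger_gap: 0.0855
shift [-0.05  1.14  0.03] turn wy 0.2 (other -179.8) yaw 85.6 tilt [-0.31  0.    0.05] j6 -0.15 pos [ 0.6706 -0.0908  0.0694] F [ 0.5 -0.8  0.3] gap 0.0855 t 3.0
blue [ 0.6733 -0.0947] th -4.5 A 0.98 px [296. 218.]
```

```bash
H="python3 -m handwheel"
$H '[[-0.05,0.57,0,-0.3,0,0],[0,0.57,0,0,0,0],[0,0,0,0,0,0]]'
$H '[[0,0,0,0,0,0],[0,0,0,0,0,0],[0,0,0,0,0,0],[0,0,0,0,0,0],[0,0,0,0,0,0]]' 0
$H '[[0,0,0,0,0,0],[0,0,0,0,0,0],[0,0,0,0,0,0],[0,0,0,0,0,0],[0,0,0,0,0,0]]'
$H '[[0,-0.5,0,0,0,0],[0,-0.8,0,0,0,0],[0,-0.8,0,0,0,0],[0,-0.8,0,0,0,0],[0,0,0,0,0,0]]'
$H '[[0,0,0,0,0,0],[0,0,0,0,0,0]]'
python3 -c "
from h import *
plan(.615,-.350,.20,-4)
i=capture('scene');k=cv2.resize(i[100:340,80:400],None,fx=2,fy=2);cv2.imwrite('pics/s2.png',k[...,::-1]);dishes(capture('top'),get_calibration('top'))
i=capture('wrist');cv2.imwrite('pics/w3.png',i[...,::-1]);
"
```

```text
t: 3.25
position: [0.672, -0.0936, 0.0251]
tcp_rot: [-0.518, 0.52, 0.481, -0.48]
ft_force: [-1.4, -0.0, -1.1]
finger_gap: 0.0857
t: 3.67
position: [0.6756, -0.0941, 0.0297]
tcp_rot: [-0.516, 0.521, 0.483, -0.478]
ft_force: [-1.3, 1.6, 6.4]
finger_gap: 0.0615
t: 4.08
position: [0.6756, -0.0941, 0.0297]
tcp_rot: [-0.516, 0.521, 0.483, -0.478]
ft_force: [-1.3, 0.9, 5.9]
finger_gap: 0.0611
t: 4.5
position: [0.6781, -0.0953, 0.1518]
tcp_rot: [-0.512, 0.525, 0.485, -0.476]
ft_force: [1.3, -0.1, -0.3]
finger_gap: 0.0611
t: 4.67
position: [0.6724, -0.094, 0.1424]
tcp_rot: [-0.517, 0.52, 0.482, -0.479]
ft_force: [-1.0, 0.1, -1.8]
finger_gap: 0.0611
shift [-6.49 -1.44  0.93] turn wy 89.6 (other -90.4) yaw 85.6 tilt [ 0.36 -0.   -0.02] j6 -0.16 pos [ 0.6724 -0.094   0.1424] F [-1.   0.1 -1.8] gap 0.0611 t 4.7
steel [0.4617 0.199 ] th -160.8 A 0.98 px [258. 245.]
steel [0.4813 0.0546] th 4.8 A 0.80 px [312. 236.]
steel [0.5644 0.3665] th -22.1 A 0.99 px [208. 211.]
steel [0.6394 0.2134] th -176.6 A 0.98 px [253. 184.]
steel [0.8518 0.1321] th 97.4 A 1.32 px [281. 112.]
```

View pics/w3.png

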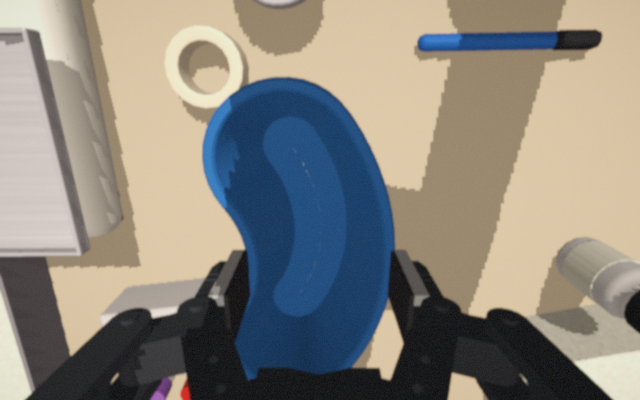

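```bash
H="python3 -m handwheel"
$H '[[-0.8,-0.3,0.1,0,0,0],[-0.8,-0.2,0.1,0,0,0],[-0.8,0,0.1,0,0,0],[-0.8,0,0.1,0,0,0],[-0.8,0,0.1,0,0,0]]'
$H '[[-0.8,0,0.1,0,0,0],[-0.8,0,0.1,0,0,0],[-0.8,0,0.1,0,0,0],[0,0,0,0,6.9,0],[0,0,0,0,6.9,0]]'
$H '[[0,0,0,0,6.9,0],[0,0,0,0,6.9,0],[0,0,0,0,6.9,0],[0,0,0,0,6.9,0],[0,0,0,0,6.9,0]]'
$H '[[0,0,0,0,6.9,0],[0,0,0,0,6.9,0],[0,0,0,0,6.9,0],[0,0,0,0,6.9,0],[0,0,0,0,6.9,0]]'
$H '[[0,0,0,0,6.8,0],[0,0,0,0,0,0],[0,0,0,0,0,0]]'
python3 -c "
from h import *
plan(.615,-.354,.12,-4)
"
```

```text
t: 5.23
position: [0.6389, -0.2528, 0.16]
tcp_rot: [-0.518, 0.519, 0.482, -0.48]
ft_force: [0.0, -0.2, -2.1]
finger_gap: 0.0612
t: 5.65
position: [0.6192, -0.3487, 0.1593]
tcp_rot: [-0.574, 0.575, 0.413, -0.411]
ft_force: [0.2, -0.0, -1.2]
finger_gap: 0.0614
t: 6.07
position: [0.6198, -0.3462, 0.1594]
tcp_rot: [0.671, -0.67, -0.225, 0.223]
ft_force: [-0.1, 0.2, -0.7]
finger_gap: 0.0611
t: 6.48
position: [0.6199, -0.3462, 0.1594]
tcp_rot: [0.707, -0.706, -0.016, 0.015]
ft_force: [-0.6, -0.6, -1.0]
finger_gap: 0.0613
t: 6.73
position: [0.6201, -0.3463, 0.1599]
tcp_rot: [0.707, -0.706, 0.022, -0.024]
ft_force: [0.4, 0.3, -1.9]
finger_gap: 0.0613
shift [-0.12  1.   -0.2 ] turn wy 0.2 (other -179.8) yaw -3.8 tilt [-0.07  0.    0.16] j6 1.04 pos [ 0.6201 -0.3463  0.1599] F [ 0.4  0.3 -1.9] gap 0.0613 t 6.7
```

```bash
H="python3 -m handwheel"
$H '[[-0.12,0.5,-0.2,0,0,0],[0,0.5,0,0,0,0],[0,0.3,0,0,0,0],[0,0.2,0,0,0,0],[0,0,0,0,0,0]]'
$H '[[0,0.05,0,0,0,0],[0,0.04,0,0,0,0],[0,0,0,0,0,0]]'
python3 -c "
from h import *
plan(.615,-.354,.0965,-4)
i=capture('scene');k=cv2.resize(i[170:320,80:280],None,fx=4,fy=4);cv2.imwrite('pics/s3.png',k[...,::-1])
"
```

```text
t: 7.15
position: [0.6143, -0.3532, 0.0986]
tcp_rot: [0.708, -0.706, 0.024, -0.024]
ft_force: [-1.0, -0.0, -1.5]
finger_gap: 0.0615
t: 7.4
position: [0.6165, -0.3547, 0.0988]
tcp_rot: [-0.706, 0.707, -0.022, 0.026]
ft_force: [-0.9, 0.1, -1.5]
finger_gap: 0.0611
shift [-0.04  0.06  0.02] turn wy 0.1 (other -179.9) yaw -3.9 tilt [ 0.05 -0.    0.38] j6 1.03 pos [ 0.6165 -0.3547  0.0988] F [-0.9  0.1 -1.5] gap 0.0611 t 7.4
```

View pics/s3.png

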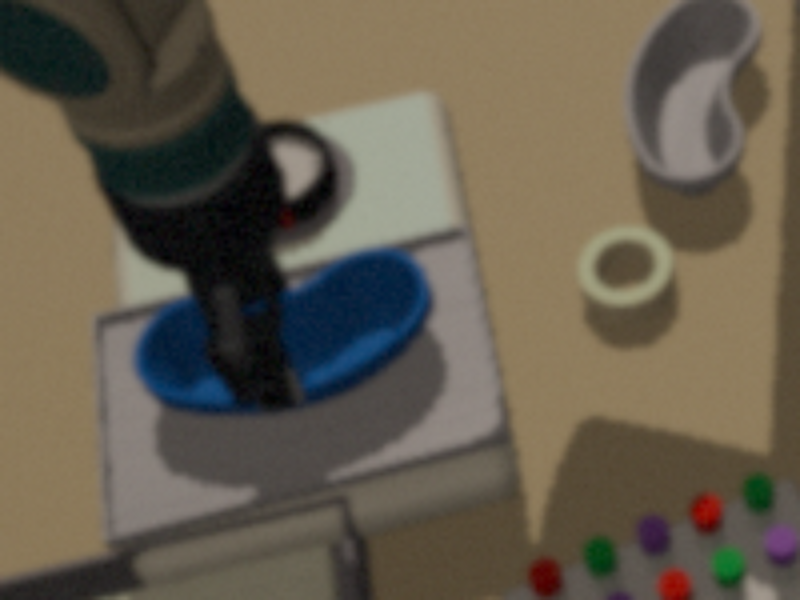

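```bash
H="python3 -m handwheel"
$H '[[0,0.06,0,0,0,0],[0,0,0,0,0,0],[0,0,0,0,0,0]]'
$H '[[0,0.05,0,0,0,0],[0,0,0,0,0,0],[0,0,0,0,0,0]]'
$H '[[0,0,0,0,0,0],[0,0,0,0,0,0],[0,0,0,0,0,0],[0,0,0,0,0,0],[0,-0.5,0,0,0,0]]' 1
$H '[[0,-0.8,0,0,0,0],[0,-0.8,0,0,0,0],[0,-0.8,0,0,0,0],[0,-0.5,0,0,0,0],[0,0,-0.9,0,0,0]]' 1
$H '[[0,0,-0.9,0,0,0],[0,0,-0.9,0,0,0],[0,0,-0.9,0,0,0],[0,0,0,0,0,0],[0,0,0,0,0,0]]' 1
python3 -c "
from h import *
plan(.467,-.340,.20,-4)
dishes(capture('top'),get_calibration('top'),z=.106)
i=capture('wrist');cv2.imwrite('pics/w4.png',i[...,::-1]);dishes(i,get_calibration('wrist'),z=.106,tol=(.6,1.4))
"
```

```text
t: 7.7
position: [0.6164, -0.3547, 0.0962]
tcp_rot: [-0.706, 0.707, -0.022, 0.027]
ft_force: [1.1, -0.1, 0.5]
finger_gap: 0.061
t: 7.95
position: [0.6164, -0.3546, 0.094]
tcp_rot: [-0.706, 0.707, -0.022, 0.027]
ft_force: [1.3, 0.9, 1.1]
finger_gap: 0.0612
t: 8.37
position: [0.6126, -0.3524, 0.1088]
tcp_rot: [0.708, -0.705, 0.025, -0.024]
ft_force: [-0.6, -0.6, -1.1]
finger_gap: 0.0853
t: 8.78
position: [0.616, -0.387, 0.2374]
tcp_rot: [-0.706, 0.708, -0.017, 0.027]
ft_force: [0.8, 0.1, 0.8]
finger_gap: 0.0856
t: 9.2
position: [0.6042, -0.5002, 0.2284]
tcp_rot: [0.707, -0.706, 0.024, -0.027]
ft_force: [0.0, 0.3, -0.4]
finger_gap: 0.0855
shift [-3.71  0.69  3.75] turn wy -0.1 (other 179.9) yaw -4.1 tilt [-0.04  0.    0.26] j6 0.87 pos [ 0.6042 -0.5002  0.2284] F [ 0.   0.3 -0.4] gap 0.0855 t 9.2
steel [0.4638 0.1869] th -160.7 A 0.87 px [258. 245.]
steel [ 0.4693 -0.0954] th 155.5 A 0.85 px [358. 237.]
steel [0.4722 0.0455] th 16.8 A 0.85 px [314. 237.]
steel [0.5606 0.3454] th -22.3 A 0.89 px [208. 211.]
steel [0.6311 0.2005] th -176.7 A 0.87 px [253. 184.]
steel [ 0.7595 -0.1833] th 91.7 A 0.95 px [391. 131.]
steel [0.8307 0.1244] th 97.7 A 1.17 px [281. 112.]
blue [ 0.6188 -0.3474] th -93.1 A 0.91 px [449. 187.]
```

View pics/w4.png

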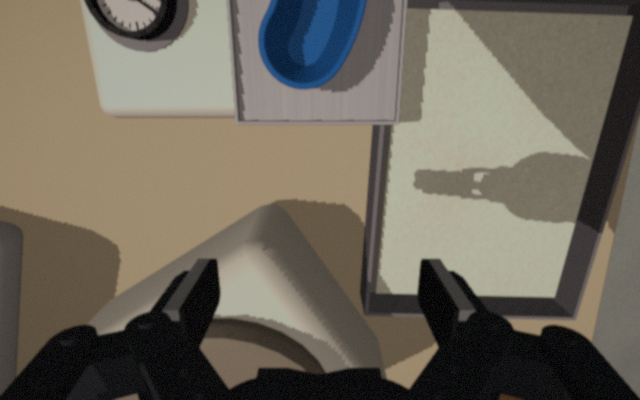

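```bash
H="python3 -m handwheel"
$H '[[-0.7,0,0.7,0,0,0],[-0.7,0,0.7,0,0,0],[-0.7,0,0.7,0,0,0],[-0.7,0,0.7,0,0,0],[-0.7,0.2,0.7,0,0,0]]'
$H '[[-0.2,0.3,0.25,0,0,0],[0,0.2,0,0,0,0],[0,0,0,0,0,0],[0,0,0,0,0,0],[0,0,0,0,0,0]]'
cat > dial.py <<'E'
from h import *
import sys
i=capture('wrist');cal=get_calibration('wrist')
c=np.array(proj(np.array([.467,-.340,.06]),cal)).round().astype(int);print('c',c)
x0,y0=max(c[0]-75,0),max(c[1]-70,0);k=5
cv2.imwrite(sys.argv[1],cv2.resize(i[y0:y0+140,x0:x0+150],None,fx=k,fy=k,interpolation=cv2.INTER_CUBIC)[...,::-1][:600]);print('origin',x0,y0)
h=cv2.cvtColor(i,cv2.COLOR_RGB2HSV).astype(int)
red=(((h[...,0]<8)|(h[...,0]>172))&(h[...,1]>130)&(h[...,2]>60)).astype(np.uint8)
black=(h[...,2]<55).astype(np.uint8);w=np.zeros_like(red);cv2.circle(w,tuple(int(v) for v in c),75,1,-1)
ys,xs=np.nonzero(red*w);R_=cast(np.c_[xs,ys],cal,.059)
print('red n',len(xs),'mean',R_.mean(0) if len(xs) else None)
# card: bright region inside ring -> centre
br=((h[...,2]>110)&(h[...,1]<70)).astype(np.uint8)
n,l,st,ce=cv2.connectedComponentsWithStats(br*w)
cs=cv2.findContours(black*w,cv2.RETR_CCOMP,cv2.CHAIN_APPROX_NONE)
for q,hh in zip(cs[0],cs[1][0]):
    if len(q)>60:
        P=cast(q.reshape(-1,2),cal,.059 if hh[3]>=0 else .068);(a,b),rad=cv2.minEnclosingCircle((P*1000).astype(np.float32));print('hole' if hh[3]>=0 else 'outer',a,b,rad)
plan(.467,-.340,.13,-4)
E
python3 dial.py pics/d1.png
```

```text
t: 9.72
position: [0.4749, -0.3464, 0.2224]
tcp_rot: [-0.706, 0.707, -0.021, 0.026]
ft_force: [0.6, -0.0, 1.4]
finger_gap: 0.0855
t: 10.13
position: [0.4694, -0.3391, 0.2015]
tcp_rot: [-0.706, 0.707, -0.022, 0.027]
ft_force: [0.4, -0.8, -0.5]
finger_gap: 0.0855
c [315 180]
origin 240 110
red n 90 mean [ 0.4921 -0.3435]
outer 465.2581481933594 -340.0575866699219 33.9553337097168
shift [-0.07  1.79 -0.02] turn wy 0.1 (other -179.9) yaw -3.9 tilt [0.08 0.   0.4 ] j6 0.90 pos [ 0.4695 -0.3394  0.2016] F [-1.1  0.6  0. ] gap 0.0853 t 10.2
```

View pics/d1.png

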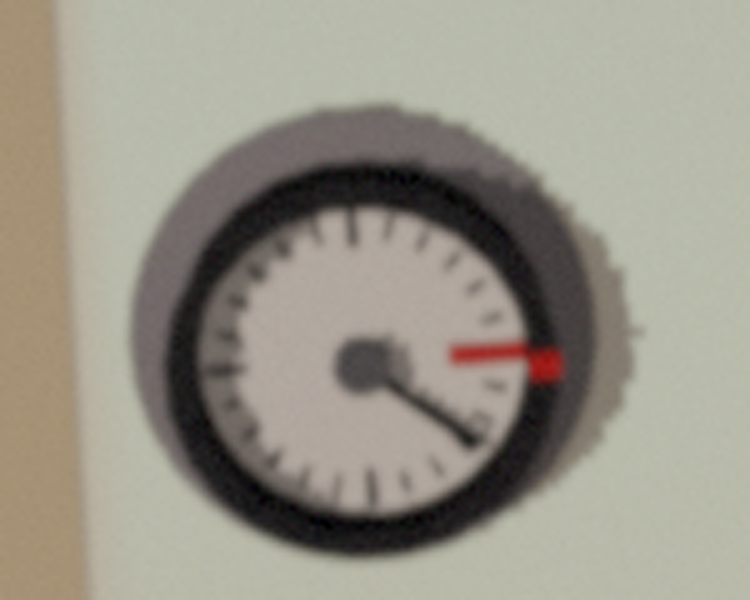

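```bash
cat > ang.py <<'E'
from h import *
cal=get_calibration('wrist')
def ang(cr,o,names):
    P=cast(np.array(cr)/5.+np.array(o)-.4,cal,.060)
    for n,i,j in names: d=P[j]-P[i];print(n,'%.1f'%np.degrees(np.arctan2(d[1],d[0])),P[i],P[j])
E
python3 -c "
from ang import *
ang([(362,365),(475,443),(387,382),(452,356),(522,352),(362,360)],(240,110),[('ptr',0,1),('ptr line',2,1),('red',0,4),('redline',3,4),('ptr ctr2',5,1),('red2',5,4)])"
```

```text
ptr -39.8 [ 0.4645 -0.3424] [ 0.4831 -0.3578]
ptr line -39.9 [ 0.4686 -0.3457] [ 0.4831 -0.3578]
red 0.8 [ 0.4645 -0.3424] [ 0.492 -0.342]
redline -0.6 [ 0.48   -0.3418] [ 0.492 -0.342]
ptr ctr2 -41.5 [ 0.4646 -0.3415] [ 0.4831 -0.3578]
red2 -1.0 [ 0.4646 -0.3415] [ 0.492 -0.342]
```

```bash
H="python3 -m handwheel"
$H '[[-0.11,0.8,-0.04,0,0,0.3],[0,0.8,0,0,0,0],[0,0.8,0,0,0,0],[0,0.8,0,0,0,0],[0,0,0,0,0,0]]'
$H '[[0,0.4,0,0,0,0],[0,0,0,0,0,0],[0,0,0,0,0,0]]'
python3 -c "
from h import *
plan(.465,-.341,.056,-4)"
```

```text
t: 10.6
position: [0.4605, -0.3369, 0.0667]
tcp_rot: [0.709, -0.704, 0.028, -0.022]
ft_force: [-1.7, 1.3, -1.7]
finger_gap: 0.0855
t: 10.85
position: [0.4644, -0.3403, 0.0577]
tcp_rot: [-0.707, 0.707, -0.024, 0.025]
ft_force: [-0.1, -0.3, 0.4]
finger_gap: 0.0857
shift [ 0.02  0.04 -0.02] turn wy 0.0 (other -180.0) yaw -4.0 tilt [0.02 0.   0.02] j6 0.90 pos [ 0.4644 -0.3403  0.0577] F [-0.1 -0.3  0.4] gap 0.0857 t 10.8
```

```bash
H="python3 -m handwheel"
$H '[[0.02,0.04,-0.02,0,0,0],[0,0,0,0,0,0],[0,0,0,0,0,0],[0,0,0,0,0,0],[0,0,0,0,0,0]]' 0
$H '[[0,0,0,0,0,0],[0,0,0,0,0,0],[0,0,0,0,0,0]]'
$H '[[0,0,0,0,5,0],[0,0,0,0,5,0],[0,0,0,0,5,0],[0,0,0,0,5,0],[0,0,0,0,5,0]]'
$H '[[0,0,0,0,5,0],[0,0,0,0,5,0],[0,0,0,0,5,0],[0,0,0,0,0,0],[0,0,0,0,0,0]]'
$H '[[0,0,0,0,0,0],[0,0,0,0,0,0],[0,0,0,0,0,0],[0,0,0,0,0,0],[0,0,0,0,0,0]]' 1
$H '[[0,-0.8,0,0,0,0],[0,-0.8,0,0,0,0],[0,-0.8,0,0,0,0],[0,-0.8,0,0,0,0],[0,0,0,0,0,0]]'
$H '[[0,0,0,0,0,0],[0,0,0,0,0,0],[0,0,0,0,0,0],[0,0,0,0,0,0],[0,0,0,0,0,0]]'
python3 dial.py pics/d2.png
```

```text
t: 11.27
position: [0.4646, -0.3418, 0.0578]
tcp_rot: [-0.706, 0.708, -0.024, 0.025]
ft_force: [-4.1, 0.4, 6.4]
finger_gap: 0.0624
t: 11.52
position: [0.4646, -0.3418, 0.0578]
tcp_rot: [-0.706, 0.708, -0.024, 0.025]
ft_force: [-3.8, 0.1, 7.6]
finger_gap: 0.0624
t: 11.93
position: [0.4646, -0.3418, 0.0578]
tcp_rot: [-0.683, 0.685, -0.178, 0.179]
ft_force: [-3.7, -0.1, 6.9]
finger_gap: 0.0624
t: 12.35
position: [0.4646, -0.3417, 0.0579]
tcp_rot: [-0.655, 0.657, -0.264, 0.265]
ft_force: [-3.5, 0.5, 7.2]
finger_gap: 0.0626
t: 12.77
position: [0.4647, -0.3404, 0.0553]
tcp_rot: [0.656, -0.656, 0.264, -0.265]
ft_force: [0.2, -0.4, -0.2]
finger_gap: 0.0853
t: 13.18
position: [0.4682, -0.3436, 0.1907]
tcp_rot: [-0.654, 0.657, -0.26, 0.269]
ft_force: [1.1, -0.5, 0.8]
finger_gap: 0.0853
t: 13.6
position: [0.4637, -0.3396, 0.1815]
tcp_rot: [0.656, -0.655, 0.266, -0.264]
ft_force: [-0.3, 0.1, -0.2]
finger_gap: 0.0856
c [322 183]
origin 247 113
red n 80 mean [ 0.486  -0.3623]
outer 466.6699523925781 -340.1951599121094 34.16166305541992
shift [0.06 1.29 0.05] turn wy -40.0 (other 140.0) yaw -44.0 tilt [ 0.01  0.   -0.14] j6 1.59 pos [ 0.4638 -0.3398  0.1817] F [-0.4  0.2 -0.3] gap 0.0855 t 13.7
```

View pics/d2.png

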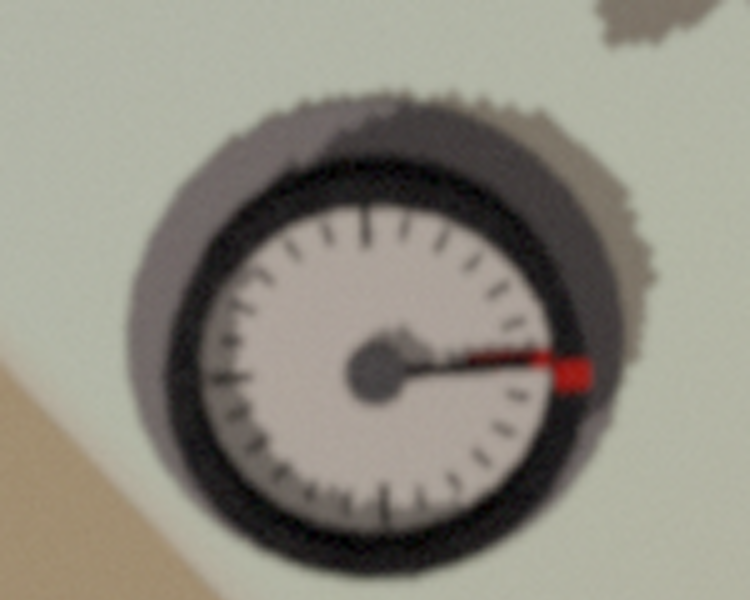

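```bash
H="python3 -m handwheel"
$H '[[0,0,-1,0,0,0],[0,0,-1,0,0,0],[0,0.8,0,0,0,0],[0,0.8,0,0,0,0],[0,0.6,0,0,0,0]]'
$H '[[0,0.2,0,0,0,0],[0,0,0,0,0,0],[0,0,0,0,0,0],[0,0,0,0,0,0],[0,0,0,0,0,0]]'
python3 dial.py pics/d3.png
```

```text
t: 14.07
position: [0.4076, -0.398, 0.0929]
tcp_rot: [0.656, -0.655, 0.266, -0.265]
ft_force: [0.4, -0.2, 0.6]
finger_gap: 0.0857
t: 14.48
position: [0.4103, -0.3992, 0.0892]
tcp_rot: [-0.655, 0.656, -0.263, 0.266]
ft_force: [0.5, -0.3, -0.6]
finger_gap: 0.0852
c [318  75]
origin 243 5
red n 257 mean [ 0.4863 -0.3607]
outer 475.36614990234375 -350.5873107910156 9.245828628540039
outer 464.6835632324219 -342.0225830078125 32.83771896362305
shift [ 0.   -1.02  2.05] turn wy -39.9 (other 140.1) yaw -43.9 tilt [0.03 0.   0.21] j6 1.45 pos [ 0.4102 -0.3991  0.0891] F [ 0.  -0.1  0.6] gap 0.0854 t 14.5
```

View pics/d3.png

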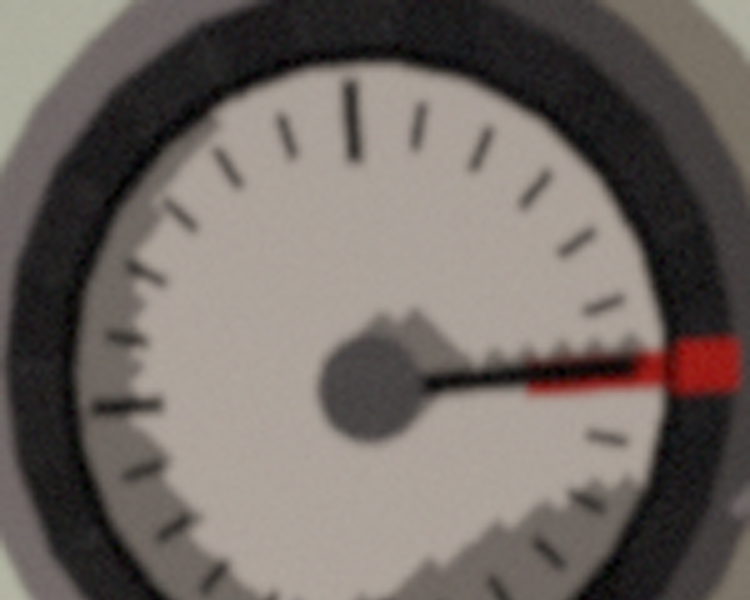

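```bash
H="python3 -m handwheel"
$H '[[0,-0.8,0,0,0,0],[0,-0.8,0,0,0,0],[0,-0.8,0,0,0,0],[0,-0.8,0,0,0,0],[0,0,0,0,0,0]]'
python3 -c "
from h import *
d=[q for q in dishes(capture('top'),get_calibration('top')) if q[0]=='steel' and abs(q[1][1]+.1)<.06][0]
plan(*d[1],.15,np.degrees(d[2])+90)"
```

```text
t: 14.95
position: [0.4125, -0.4019, 0.2244]
tcp_rot: [-0.653, 0.658, -0.26, 0.269]
ft_force: [1.0, -1.2, -0.3]
finger_gap: 0.0854
steel [0.4616 0.199 ] th -160.6 A 0.98 px [258. 245.]
steel [ 0.4682 -0.1006] th 155.4 A 0.96 px [358. 237.]
steel [0.4706 0.048 ] th 17.2 A 0.95 px [314. 237.]
steel [0.5643 0.3665] th -22.0 A 0.99 px [208. 211.]
steel [0.6393 0.2134] th -176.7 A 0.98 px [253. 185.]
steel [ 0.7767 -0.1947] th 91.8 A 1.07 px [391. 131.]
steel [0.8516 0.1322] th 97.7 A 1.32 px [281. 112.]
blue [ 0.6258 -0.3687] th -93.1 A 1.02 px [449. 187.]
shift [-4.21  1.73  6.39] turn wy 70.6 (other -109.4) yaw -43.9 tilt [0.08 0.   0.67] j6 1.45 pos [ 0.4116 -0.4009  0.2213] F [-0.1 -0.1 -0.5] gap 0.0852 t 15.0
```

```bash
H="python3 -m handwheel"
$H '[[-0.53,0.1,0.8,0,0,0],[-0.53,0.1,0.8,0,0,0],[-0.53,0.1,0.8,0,0,0],[-0.53,0.1,0.8,0,0,0],[-0.53,0.1,0.8,0,0,0]]'
$H '[[-0.53,0.1,0.8,0,0,0],[-0.53,0.1,0.8,0,0,0],[-0.53,0.1,0.8,0,0,0],[0,0.1,0,0,-6.84,0],[0,0.1,0,0,-6.84,0]]'
$H '[[0,0.1,0,0,-6.84,0],[0,0.1,0,0,-6.84,0],[0,0.1,0,0,-6.84,0],[0,0.1,0,0,-6.84,0],[0,0.1,0,0,-6.84,0]]'
$H '[[0,0,0,0,-6.84,0],[0,0,0,0,-6.84,0],[0,0,0,0,-6.84,0],[0,0,0,0,-6.84,0],[0,0,0,0,-6.84,0]]'
$H '[[0,0,0,0,-6.84,0],[0,0,0,0,-6.84,0],[0,0,0,0,-6.84,0],[0,0,0,0,-6.84,0],[0,0,0,0,0,0]]'
$H '[[0,0,0,0,0,0],[0,0,0,0,0,0],[0,0,0,0,0,0]]'
python3 -c "
from h import *
d=dishes(capture('wrist'),get_calibration('wrist'))
plan(.4682,-.1006,.030,65.4)"
```

```text
t: 15.42
position: [0.4434, -0.2074, 0.1947]
tcp_rot: [0.656, -0.656, 0.265, -0.265]
ft_force: [0.2, 0.3, 0.9]
finger_gap: 0.0854
t: 15.83
position: [0.4642, -0.0933, 0.1746]
tcp_rot: [0.684, -0.684, 0.181, -0.181]
ft_force: [0.2, -1.1, 0.8]
finger_gap: 0.0857
t: 16.25
position: [0.4642, -0.0957, 0.1546]
tcp_rot: [0.707, -0.707, -0.026, 0.027]
ft_force: [0.1, 0.4, 0.6]
finger_gap: 0.0856
t: 16.67
position: [0.4641, -0.0957, 0.1548]
tcp_rot: [0.668, -0.668, -0.233, 0.233]
ft_force: [1.2, -0.5, -0.4]
finger_gap: 0.0852
t: 17.08
position: [0.4642, -0.0958, 0.1549]
tcp_rot: [0.594, -0.594, -0.383, 0.383]
ft_force: [-0.2, 0.0, 0.1]
finger_gap: 0.0848
t: 17.33
position: [0.4644, -0.0959, 0.155]
tcp_rot: [0.595, -0.595, -0.382, 0.382]
ft_force: [-0.6, -0.1, -1.3]
finger_gap: 0.0854
steel [ 0.4448 -0.2875] th 71.7 A 1.06 px [ 91. 267.]
steel [ 0.466  -0.1018] th 155.1 A 0.98 px [325. 185.]
steel [0.4689 0.0456] th 17.5 A 1.01 px [484. 120.]
shift [-0.07  3.13 -0.13] turn wy 0.0 (other -180.0) yaw 65.4 tilt [-0.  0. -0.] j6 0.09 pos [ 0.4644 -0.0959  0.1551] F [ 0.   0.  -0.7] gap 0.0855 t 17.4
```

```bash
H="python3 -m handwheel"
$H '[[-0.09,0.8,-0.11,0,0,0],[0,0.8,0,0,0,0],[0,0.8,0,0,0,0],[0,0.5,0,0,0,0],[0,0,0,0,0,0]]'
$H '[[0,0.22,0,0,0,0],[0,0,0,0,0,0],[0,0,0,0,0,0]]'
python3 -c "
from h import *
plan(.467,-.101,.030,65.4)"
$H '[[0,0,0,0,0,0],[0,0,0,0,0,0],[0,0,0,0,0,0],[0,0,0,0,0,0],[0,0,0,0,0,0]]' 0
$H '[[0,0,0,0,0,0],[0,0,0,0,0,0]]'
python3 -c "
from h import *
plan(.467,-.101,.030,65.4)"
$H '[[0,-0.5,0,0,0,0],[0,-0.8,0,0,0,0],[0,-0.8,0,0,0,0],[0,-0.8,0,0,0,0],[0,-0.8,0,0,0,0]]'
$H '[[0,-0.3,0,0,0,0],[0,0,0,0,0,0],[0,0,0,0,0,0],[0,0,0,0,0,0]]'
python3 -c "
from h import *
plan(.6155,-.3500,.20,176.9)"
```

```text
t: 17.8
position: [0.4627, -0.0996, 0.0349]
tcp_rot: [0.598, -0.592, -0.38, 0.384]
ft_force: [-0.7, -0.3, -0.3]
finger_gap: 0.085
t: 18.05
position: [0.4681, -0.1014, 0.0313]
tcp_rot: [-0.594, 0.595, 0.383, -0.382]
ft_force: [0.7, -0.5, 0.1]
finger_gap: 0.0854
shift [-0.    0.03  0.03] turn wy 0.1 (other -179.9) yaw 65.5 tilt [0.11 0.   0.01] j6 0.08 pos [ 0.4681 -0.1014  0.0313] F [ 0.7 -0.5  0.1] gap 0.0854 t 18.1
t: 18.47
position: [0.4684, -0.1016, 0.0325]
tcp_rot: [-0.594, 0.596, 0.383, -0.382]
ft_force: [-1.8, 1.3, 9.2]
finger_gap: 0.06
t: 18.63
position: [0.4684, -0.1016, 0.0325]
tcp_rot: [-0.594, 0.596, 0.383, -0.382]
ft_force: [-2.4, 0.5, 9.0]
finger_gap: 0.06
shift [-0.    0.06  0.04] turn wy 0.1 (other -179.9) yaw 65.5 tilt [ 0.18  0.   -0.  ] j6 0.08 pos [ 0.4684 -0.1016  0.0325] F [-2.4  0.5  9. ] gap 0.0600 t 18.6
t: 19.05
position: [0.4668, -0.1009, 0.1804]
tcp_rot: [-0.595, 0.595, 0.383, -0.382]
ft_force: [0.4, -0.3, -0.9]
finger_gap: 0.0599
t: 19.38
position: [0.4659, -0.1007, 0.1891]
tcp_rot: [0.595, -0.594, -0.382, 0.383]
ft_force: [-0.3, 0.0, -2.4]
finger_gap: 0.0599
shift [-4.12 -0.28 -5.99] turn wy 68.6 (other -111.4) yaw 65.5 tilt [-0.12  0.   -0.01] j6 0.08 pos [ 0.4659 -0.1007  0.1891] F [-0.3  0.  -2.4] gap 0.0599 t 19.4
```

```bash
H="python3 -m handwheel"
$H '[[-0.58,-0.1,-0.83,0,0,0],[-0.58,0,-0.83,0,0,0],[-0.58,0,-0.83,0,0,0],[-0.58,0,-0.83,0,0,0],[-0.58,0,-0.83,0,0,0]]'
$H '[[-0.58,0,-0.83,0,0,0],[-0.58,0,-0.83,0,0,0],[0,0,0,0,-6.96,0],[0,0,0,0,-6.96,0],[0,0,0,0,-6.96,0]]'
$H '[[0,0,0,0,-6.96,0],[0,0,0,0,-6.96,0],[0,0,0,0,-6.96,0],[0,0,0,0,-6.96,0],[0,0,0,0,-6.96,0]]'
$H '[[0,0,0,0,-6.96,0],[0,0,0,0,-6.96,0],[0,0,0,0,-6.96,0],[0,0,0,0,-6.96,0],[0,0,0,0,-6.96,0]]'
$H '[[0,0,0,0,-6.96,0],[0,0,0,0,-6.96,0],[0,0,0,0,-6.96,0],[0,0,0,0,0,0],[0,0,0,0,0,0]]'
python3 -c "
from h import *
plan(.6165,-.348,.12,176.9)
i=capture('wrist');cv2.imwrite('pics/w5.png',i[...,::-1])"
```

```text
t: 19.8
position: [0.5692, -0.2762, 0.1913]
tcp_rot: [0.596, -0.593, -0.382, 0.383]
ft_force: [0.8, -0.3, -0.2]
finger_gap: 0.0594
t: 20.22
position: [0.6099, -0.3453, 0.1901]
tcp_rot: [0.517, -0.512, -0.485, 0.486]
ft_force: [-0.2, 0.3, -0.9]
finger_gap: 0.0601
t: 20.63
position: [0.6097, -0.3443, 0.1909]
tcp_rot: [-0.347, 0.344, 0.617, -0.617]
ft_force: [-1.2, 0.0, -0.1]
finger_gap: 0.0597
t: 21.05
position: [0.6097, -0.3442, 0.1909]
tcp_rot: [-0.147, 0.143, 0.693, -0.691]
ft_force: [0.0, -0.7, -1.8]
finger_gap: 0.0596
t: 21.47
position: [0.61, -0.3445, 0.1918]
tcp_rot: [-0.022, 0.019, 0.708, -0.706]
ft_force: [-0.4, 0.7, -1.1]
finger_gap: 0.0597
shift [-0.17  1.79  0.08] turn wy -0.2 (other 179.8) yaw 176.7 tilt [ 0.12 -0.    0.2 ] j6 -2.12 pos [ 0.61   -0.3445  0.1918] F [-0.4  0.7 -1.1] gap 0.0597 t 21.5
```

View pics/w5.png

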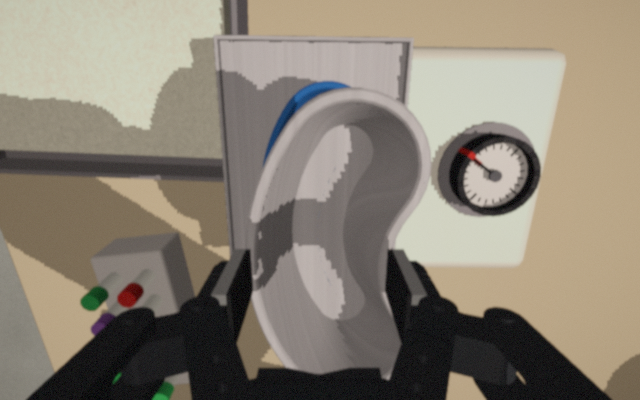

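```bash
H="python3 -m handwheel"
$H '[[-0.17,0.8,0.08,0,0,0],[0,0.5,0,0,0,0],[0,0.2,0,0,0,0],[0,0,0,0,0,0],[0,0,0,0,0,0]]'
python3 -c "
from h import *
plan(.6165,-.348,.115,176.9)"
$H '[[0,0.15,0,0,0,0],[0,0,0,0,0,0],[0,0,0,0,0,0]]'
$H '[[0,0.1,0,0,0,0],[0,0,0,0,0,0],[0,0,0,0,0,0]]'
python3 -c "
from h import *
plan(.6165,-.348,.115,176.9)"
```

```text
t: 21.93
position: [0.6173, -0.3485, 0.1338]
tcp_rot: [-0.02, 0.019, 0.707, -0.707]
ft_force: [0.3, 0.3, -0.3]
finger_gap: 0.0594
shift [ 0.02  0.47 -0.01] turn wy -0.1 (other 179.9) yaw 176.8 tilt [0.05 0.   0.08] j6 -2.12 pos [ 0.6173 -0.3485  0.1338] F [ 0.3  0.3 -0.3] gap 0.0594 t 21.9
t: 22.18
position: [0.6181, -0.3491, 0.1293]
tcp_rot: [0.019, -0.02, -0.707, 0.707]
ft_force: [-0.5, -1.0, -0.8]
finger_gap: 0.0598
t: 22.43
position: [0.6176, -0.3488, 0.1243]
tcp_rot: [-0.02, 0.019, 0.707, -0.707]
ft_force: [-0.2, -0.4, -1.5]
finger_gap: 0.0597
shift [ 0.03  0.23 -0.02] turn wy -0.1 (other 179.9) yaw 176.8 tilt [0.   0.   0.01] j6 -2.12 pos [ 0.6176 -0.3488  0.1243] F [-0.2 -0.4 -1.5] gap 0.0597 t 22.4
```

```bash
H="python3 -m handwheel"
$H '[[0.02,0.1,-0.02,0,0,0],[0,0,0,0,0,0],[0,0,0,0,0,0]]'
$H '[[0,0.1,0,0,0,0],[0,0,0,0,0,0],[0,0,0,0,0,0]]'
$H '[[0,0.1,0,0,0,0],[0,0,0,0,0,0],[0,0,0,0,0,0]]'
python3 -c "
from h import *
plan(.6165,-.348,.11,176.9)"
```

```text
t: 22.68
position: [0.6166, -0.3477, 0.1198]
tcp_rot: [-0.02, 0.019, 0.707, -0.707]
ft_force: [-0.1, 0.5, -1.1]
finger_gap: 0.0597
t: 22.93
position: [0.6167, -0.3478, 0.1159]
tcp_rot: [-0.02, 0.019, 0.707, -0.707]
ft_force: [0.1, 0.0, -0.9]
finger_gap: 0.0596
t: 23.18
position: [0.6168, -0.3479, 0.112]
tcp_rot: [-0.02, 0.019, 0.707, -0.707]
ft_force: [-1.2, 0.1, -0.7]
finger_gap: 0.0594
shift [0.01 0.05 0.  ] turn wy -0.1 (other 179.9) yaw 176.8 tilt [ 0.01 -0.    0.03] j6 -2.12 pos [ 0.6168 -0.3479  0.112 ] F [-1.2  0.1 -0.7] gap 0.0594 t 23.2
```

```bash
H="python3 -m handwheel"
$H '[[0,0.1,0,0,0,0],[0,0,0,0,0,0],[0,0,0,0,0,0]]'
$H '[[0,0,0,0,0,0],[0,0,0,0,0,0],[0,0,0,0,0,0],[0,0,0,0,0,0],[0,-0.5,0,0,0,0]]' 1
$H '[[0,-0.8,0,0,0,0],[0,-0.8,0,0,0,0],[0,-0.5,-0.8,0,0,0],[0,0,-0.8,0,0,0],[0,0,-0.8,0,0,0]]' 1
$H '[[0,0,0,0,0,0],[0,0,0,0,0,0],[0,0,0,0,0,0],[0,0,0,0,0,0]]' 1
cat > stk.py <<'E'
from h import *
import sys
n=int(sys.argv[1]);i=capture('wrist');cal=get_calibration('wrist')
if len(sys.argv)>2: cv2.imwrite(sys.argv[2],i[...,::-1])
z=.106+.01235*n
t=capture('top')
print('stack:');[print(*q) for q in dishes(t,get_calibration('top'),z=z,show=False) if abs(q[1][1]+.35)<.08]
print('wrist:');[print(*q) for q in dishes(i,cal,z=z,tol=(.6,1.4),show=False) if abs(q[1][1]+.35)<.08]
print('counter:');[print(*q) for q in dishes(t,get_calibration('top'),show=False) if abs(q[1][1]+.4)>.11 and q[1][0]<.75]
plan(.6165,-.348,.2,176.9)
E
python3 stk.py 1 pics/w6.png
```

```text
t: 23.43
position: [0.6171, -0.348, 0.1085]
tcp_rot: [0.019, -0.02, -0.707, 0.707]
ft_force: [-1.0, 0.6, 2.3]
finger_gap: 0.0598
t: 23.85
position: [0.6141, -0.3461, 0.1237]
tcp_rot: [-0.022, 0.017, 0.708, -0.705]
ft_force: [-0.3, -0.0, -0.6]
finger_gap: 0.0854
t: 24.27
position: [0.6237, -0.2525, 0.2152]
tcp_rot: [0.018, -0.022, -0.706, 0.708]
ft_force: [0.1, -0.5, -1.3]
finger_gap: 0.0859
t: 24.6
position: [0.6222, -0.253, 0.212]
tcp_rot: [0.02, -0.02, -0.707, 0.707]
ft_force: [-0.0, 0.1, -0.1]
finger_gap: 0.0849
stack:
wrist:
counter:
steel [0.4616 0.199 ] -2.804502711018576 0.9796683614759589
steel [0.4708 0.0481] 0.29559384689132884 0.9462542655501159
steel [0.5645 0.3663] -0.3875220503751242 0.9999664721084661
steel [0.6395 0.2134] -3.0818314667271807 0.9818457996544512
shift [0.01 0.3  2.37] turn wy -0.1 (other 179.9) yaw 176.8 tilt [-0.   -0.    0.02] j6 -2.00 pos [ 0.6221 -0.2532  0.2119] F [-1.1 -0.5 -0.4] gap 0.0852 t 24.7
```

View pics/w6.png

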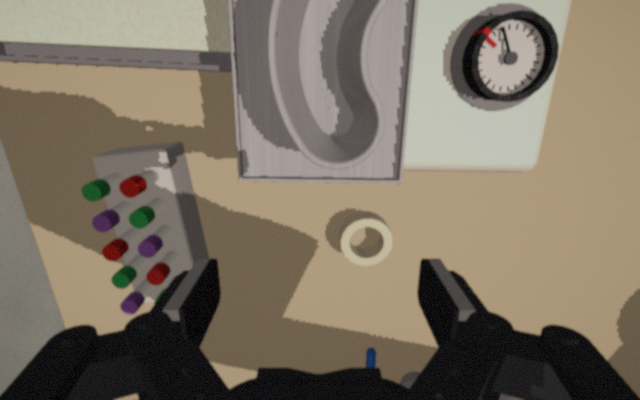

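```bash
python3 -c "
from h import *
plan(.4708,.0481,.15,106.9)"
```

```text
shift [ 4.2   1.55 -7.31] turn wy 69.9 (other -110.1) yaw 176.8 tilt [-0.   -0.    0.02] j6 -2.00 pos [ 0.6221 -0.2532  0.2119] F [-1.1 -0.5 -0.4] gap 0.0852 t 24.7
```

```bash
H="python3 -m handwheel"
$H '[[0.467,0.1,-0.812,0,0,0],[0.467,0.1,-0.812,0,0,0],[0.467,0.1,-0.812,0,0,0],[0.467,0.1,-0.812,0,0,0],[0.467,0.1,-0.812,0,0,0]]'
$H '[[0.467,0.1,-0.812,0,0,0],[0.467,0.1,-0.812,0,0,0],[0.467,0.1,-0.812,0,0,0],[0.467,0.1,-0.812,0,0,0],[0,0,0,0,6.99,0]]'
$H '[[0,0.1,0,0,6.99,0],[0,0.1,0,0,6.99,0],[0,0.1,0,0,6.99,0],[0,0.1,0,0,6.99,0],[0,0.1,0,0,6.99,0]]'
$H '[[0,0.1,0,0,6.99,0],[0,0,0,0,6.99,0],[0,0,0,0,6.99,0],[0,0,0,0,6.99,0],[0,0,0,0,0,0]]'
$H '[[0,0,0,0,0,0],[0,0,0,0,0,0]]'
python3 -c "
from h import *
d=dishes(capture('wrist'),get_calibration('wrist'))
plan(.4708,.0481,.030,106.9)"
```

```text
t: 25.12
position: [0.5371, -0.0844, 0.1919]
tcp_rot: [-0.02, 0.02, 0.707, -0.707]
ft_force: [-0.1, 0.1, -0.3]
finger_gap: 0.0856
t: 25.53
position: [0.4659, 0.0528, 0.175]
tcp_rot: [-0.064, 0.06, 0.705, -0.704]
ft_force: [-0.6, -0.1, -0.8]
finger_gap: 0.0853
t: 25.95
position: [0.4709, 0.0484, 0.1562]
tcp_rot: [0.273, -0.274, -0.652, 0.652]
ft_force: [-0.0, -0.3, -0.9]
finger_gap: 0.0854
t: 26.37
position: [0.4708, 0.0483, 0.1522]
tcp_rot: [0.422, -0.422, -0.568, 0.568]
ft_force: [-0.4, -0.5, -0.5]
finger_gap: 0.0852
t: 26.53
position: [0.4706, 0.0486, 0.1523]
tcp_rot: [0.42, -0.42, -0.569, 0.569]
ft_force: [-0.2, -0.2, -0.2]
finger_gap: 0.0855
steel [0.4588 0.1957] th -159.2 A 1.05 px [511. 220.]
steel [0.469  0.0469] th 17.2 A 0.98 px [305. 179.]
shift [-0.02  3.06 -0.  ] turn wy 0.1 (other -179.9) yaw 107.0 tilt [ 0.  0. -0.] j6 -0.33 pos [0.4706 0.0487 0.1523] F [ 0.4 -0.2  1.1] gap 0.0852 t 26.6
```

```bash
H="python3 -m handwheel"
$H '[[-0.03,0.8,0.02,0,0,0],[0,0.8,0,0,0,0],[0,0.8,0,0,0,0],[0,0.5,0,0,0,0],[0,0.1,0,0,0,0]]'
$H '[[0,0,0,0,0,0],[0,0,0,0,0,0],[0,0,0,0,0,0]]'
$H '[[0,0,0,0,0,0],[0,0,0,0,0,0],[0,0,0,0,0,0],[0,0,0,0,0,0],[0,0,0,0,0,0]]' 0
$H '[[0,0,0,0,0,0],[0,0,0,0,0,0]]'
python3 -c "
from h import *
plan(.470,.0475,.030,106.9)"
$H '[[0,-0.5,0,0,0,0],[0,-0.8,0,0,0,0],[0,-0.8,0,0,0,0],[0,-0.8,0,0,0,0],[0,-0.8,0,0,0,0]]'
$H '[[0,-0.5,0,0,0,0],[0,0,0,0,0,0],[0,0,0,0,0,0],[0,0,0,0,0,0]]'
python3 -c "
from h import *
plan(.6165,-.348,.20,-3.1)"
```

```text
t: 27.0
position: [0.4663, 0.0477, 0.0287]
tcp_rot: [0.423, -0.418, -0.567, 0.57]
ft_force: [-0.1, 0.3, 0.5]
finger_gap: 0.0855
t: 27.25
position: [0.4719, 0.0476, 0.034]
tcp_rot: [-0.42, 0.422, 0.569, -0.568]
ft_force: [0.3, -0.1, 0.1]
finger_gap: 0.0851
t: 27.67
position: [0.4712, 0.0478, 0.0336]
tcp_rot: [-0.42, 0.421, 0.569, -0.568]
ft_force: [-0.4, -0.3, 0.4]
finger_gap: 0.03
t: 27.83
position: [0.4699, 0.0478, 0.0325]
tcp_rot: [-0.421, 0.421, 0.568, -0.568]
ft_force: [-1.8, 2.7, 5.1]
finger_gap: 0.004
shift [-0.01  0.06  0.  ] turn wy 0.1 (other -179.9) yaw 107.0 tilt [0.01 0.   0.02] j6 -0.33 pos [0.4699 0.0478 0.0325] F [-1.8  2.7  5.1] gap 0.0040 t 27.8
t: 28.25
position: [0.4691, 0.0475, 0.1811]
tcp_rot: [0.421, -0.42, -0.568, 0.569]
ft_force: [0.9, 0.0, -0.6]
finger_gap: 0.0037
t: 28.58
position: [0.4689, 0.0476, 0.199]
tcp_rot: [0.422, -0.42, -0.568, 0.569]
ft_force: [-0.4, 0.0, -1.3]
finger_gap: 0.0034
shift [-10.54  -0.03  -0.65] turn wy -70.0 (other 110.0) yaw 106.9 tilt [-0.13 -0.    0.03] j6 -0.33 pos [0.4689 0.0476 0.199 ] F [-0.4  0.  -1.3] gap 0.0034 t 28.6
```

Run:
```python
from h import *
t=capture('top');dishes(t,get_calibration('top'));w=capture('wrist');s=capture('scene')
cv2.imwrite('pics/m1.png',np.vstack([w[...,::-1][:400,:480],cv2.resize(np.hstack([t[140:300,180:420],s[100:260,150:390]]),(480,160))[...,::-1]]))
```

```text
steel [0.4686 0.2087] th -169.3 A 0.72 px [256. 244.]
steel [0.5643 0.3665] th -21.9 A 1.00 px [208. 211.]
steel [0.6395 0.2133] th -176.8 A 0.98 px [253. 184.]
steel [ 0.7765 -0.1947] th 91.8 A 1.07 px [391. 131.]
steel [0.852  0.1322] th 97.8 A 1.31 px [281. 112.]
```

View pics/m1.png

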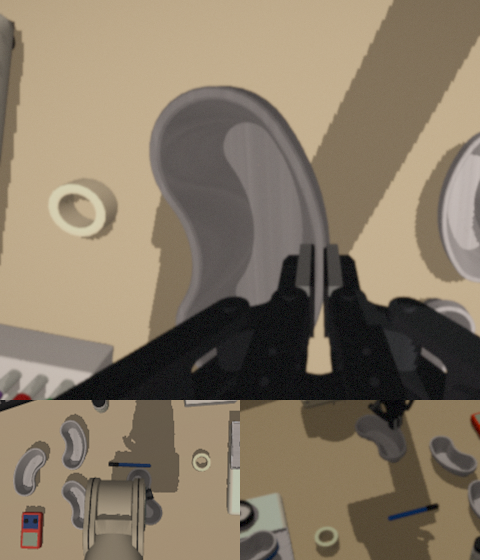

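```bash
H="python3 -m handwheel"
$H '[[0,0.8,0,0,0,0],[0,0.8,0,0,0,0],[0,0.8,0,0,0,0],[0,0.6,0,0,0,0],[0,0.4,0,0,0,0]]'
$H '[[0,0.3,0,0,0,0],[0,0.2,0,0,0,0],[0,0.13,0,0,0,0],[0,0,0,0,0,0],[0,0,0,0,0,0]]'
python3 -c "
from h import *
plan(.470,.0475,.032,106.9)"
$H '[[0,0,0,0,0,0],[0,0,0,0,0,0]]' 0.3
$H '[[0,-0.4,0,0,0,0],[0,-0.8,0,0,0,0],[0,-0.8,0,0,0,0],[0,-0.8,0,0,0,0],[0,-0.2,0,0,0,0]]' 0.3
$H '[[0,0,0,0,0,0],[0,0,0,0,0,0],[0,0,0,0,0,0],[0,0,0,0,0,0]]' 1
python3 -c "
from h import *
d=dishes(capture('wrist'),get_calibration('wrist'),tol=(.6,1.3))
d=dishes(capture('top'),get_calibration('top'),tol=(.6,1.2))
plan(.470,.0475,.15,106.9)"
```

```text
t: 29.15
position: [0.4665, 0.0477, 0.0603]
tcp_rot: [0.423, -0.419, -0.567, 0.57]
ft_force: [-0.1, -0.2, -0.5]
finger_gap: 0.0037
t: 29.57
position: [0.4703, 0.0474, 0.0393]
tcp_rot: [0.421, -0.421, -0.568, 0.568]
ft_force: [-0.6, 0.0, 0.4]
finger_gap: 0.0036
shift [0.   0.18 0.01] turn wy 0.0 (other -180.0) yaw 106.9 tilt [-0.    0.   -0.04] j6 -0.33 pos [0.4703 0.0474 0.0393] F [-0.6  0.   0.4] gap 0.0036 t 29.6
t: 29.73
position: [0.4712, 0.0476, 0.04]
tcp_rot: [-0.42, 0.422, 0.569, -0.568]
ft_force: [0.7, 0.4, -0.3]
finger_gap: 0.0251
t: 30.15
position: [0.4743, 0.0475, 0.1653]
tcp_rot: [-0.418, 0.424, 0.57, -0.566]
ft_force: [0.7, 0.6, -0.5]
finger_gap: 0.0255
t: 30.48
position: [0.4685, 0.0477, 0.1573]
tcp_rot: [0.422, -0.42, -0.568, 0.569]
ft_force: [-0.5, -0.8, 0.1]
finger_gap: 0.073
steel [0.4587 0.1957] th -159.1 A 1.05 px [508. 220.]
steel [0.4745 0.0252] th 16.7 A 0.98 px [277. 180.]
steel [0.4644 0.2034] th -165.7 A 0.87 px [257. 244.]
steel [0.5643 0.3664] th -22.0 A 0.99 px [208. 211.]
steel [0.6394 0.2134] th -176.7 A 0.98 px [253. 185.]
steel [ 0.7766 -0.1948] th 91.9 A 1.07 px [391. 131.]
shift [-0.01  0.19 -0.03] turn wy 0.0 (other -180.0) yaw 106.9 tilt [-0.18  0.    0.06] j6 -0.33 pos [0.4687 0.0477 0.1575] F [ 0.   0.2 -0.4] gap 0.0850 t 30.6
```

```bash
python3 -c "
from h import *
plan(.4755,.0258,.0325,106.8)"
```

```text
shift [-0.58  3.12 -0.01] turn wy 0.1 (other -179.9) yaw 106.9 tilt [-0.18  0.    0.06] j6 -0.33 pos [0.4687 0.0477 0.1575] F [ 0.   0.2 -0.4] gap 0.0850 t 30.6
```

```bash
H="python3 -m handwheel"
$H '[[-0.58,0,-0.01,0,0,0],[0,0,0,0,0,0],[0,0,0,0,0,0],[0,0.8,0,0,0,0],[0,0.8,0,0,0,0]]' 1
python3 -c "
from h import *
d=dishes(capture('wrist'),get_calibration('wrist'),tol=(.6,1.3))
plan(.4755,.0258,.0325,106.8)"
$H '[[0,0.8,0,0,0,0],[0,0.5,0,0,0,0],[0,0.15,0,0,0,0],[0,0,0,0,0,0],[0,0,0,0,0,0]]' 1
$H '[[0,0,0,0,0,0],[0,0,0,0,0,0],[0,0,0,0,0,0],[0,0,0,0,0,0],[0,0,0,0,0,0]]' 0
$H '[[0,0,0,0,0,0],[0,0,0,0,0,0]]'
python3 -c "
from h import *
plan(.4755,.0258,.0325,106.8)"
```

```text
t: 31.0
position: [0.4795, 0.0257, 0.0961]
tcp_rot: [-0.419, 0.422, 0.569, -0.567]
ft_force: [0.3, -0.6, 0.2]
finger_gap: 0.0853
steel [0.4485 0.181 ] th -152.3 A 0.85 px [586. 241.]
steel [0.4665 0.0255] th 16.3 A 0.93 px [306. 229.]
shift [-0.04  1.41 -0.07] turn wy 0.1 (other -179.9) yaw 106.9 tilt [-0.45  0.    0.2 ] j6 -0.38 pos [0.4728 0.0262 0.0888] F [-1.7  1.  -3.5] gap 0.0856 t 31.1
t: 31.47
position: [0.4773, 0.0258, 0.0377]
tcp_rot: [0.421, -0.421, -0.568, 0.568]
ft_force: [0.1, -0.6, -0.4]
finger_gap: 0.0853
t: 31.88
position: [0.4777, 0.0255, 0.0377]
tcp_rot: [-0.42, 0.421, 0.568, -0.568]
ft_force: [-0.3, -0.5, 0.1]
finger_gap: 0.0255
t: 32.05
position: [0.4772, 0.0255, 0.0372]
tcp_rot: [-0.421, 0.421, 0.568, -0.568]
ft_force: [0.6, 0.1, -0.3]
finger_gap: 0.0007
shift [0.02 0.12 0.04] turn wy 0.1 (other -179.9) yaw 106.9 tilt [ 0.01 -0.   -0.01] j6 -0.38 pos [0.4772 0.0255 0.0372] F [ 0.6  0.1 -0.3] gap 0.0007 t 32.0
```

```bash
H="python3 -m handwheel"
$H '[[0,-0.5,0,0,0,0],[0,-0.8,0,0,0,0],[0,-0.8,0,0,0,0],[0,-0.8,0,0,0,0],[0,-0.6,0,0,0,0]]' 
$H '[[0.8,0,0.6,0,0,0],[0.8,0,0.6,0,0,0],[0.8,0,0,0,0,0],[0,0,0,0,0,0],[0,0,0,0,0,0]]' 1
$H '[[0,0,0,0,0,0],[0,0,0,0,0,0]]'
python3 - <<'E'
from h import *
t=capture('top');dishes(t,get_calibration('top'),tol=(.4,1.3));w=capture('wrist');s=capture('scene');dishes(w,get_calibration('wrist'),tol=(.4,1.5))
cv2.imwrite('pics/m2.png',np.vstack([cv2.resize(w,(480,300)),cv2.resize(np.hstack([t[140:300,230:390],s[100:260,200:360]]),(480,240))])[...,::-1])
plan(.4755,.0258,.0325,106.8)
E
```

```text
t: 32.47
position: [0.4779, 0.0255, 0.1798]
tcp_rot: [-0.42, 0.422, 0.569, -0.568]
ft_force: [1.5, 0.0, 0.1]
finger_gap: 0.0001
t: 32.88
position: [0.4024, 0.1044, 0.1771]
tcp_rot: [-0.42, 0.42, 0.569, -0.569]
ft_force: [0.5, 0.4, 0.1]
finger_gap: 0.0604
t: 33.05
position: [0.404, 0.1029, 0.1772]
tcp_rot: [0.421, -0.421, -0.568, 0.568]
ft_force: [-0.5, 0.0, -0.7]
finger_gap: 0.0833
steel [0.4745 0.2018] th -151.8 A 0.81 px [258. 242.]
steel [0.4769 0.0266] th 16.9 A 0.95 px [321. 235.]
steel [0.5645 0.3662] th -22.3 A 1.00 px [208. 211.]
steel [0.6394 0.2134] th -176.8 A 0.98 px [253. 184.]
steel [ 0.7766 -0.1948] th 91.8 A 1.07 px [391. 131.]
steel [0.4558 0.1973] th -157.7 A 0.96 px [420. 267.]
steel [0.4699 0.0245] th 11.5 A 0.92 px [199. 239.]
shift [-2.36  3.61 -1.16] turn wy 0.1 (other -179.9) yaw 106.9 tilt [-0.01  0.   -0.01] j6 -0.20 pos [0.4039 0.1027 0.177 ] F [ 0.3 -0.  -0.3] gap 0.0856 t 33.2
```

View pics/m2.png

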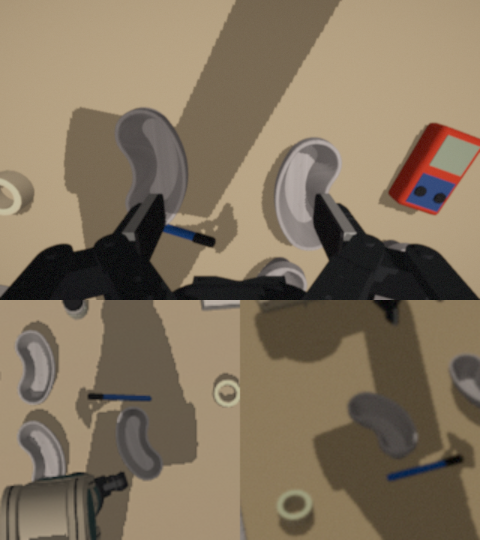

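```bash
H="python3 -m handwheel"
$H '[[-0.8,0.2,-0.4,0,0,0],[-0.8,0.2,-0.4,0,0,0],[-0.77,0.2,-0.38,0,0,0],[0,0,0,0,0,0],[0,0,0,0,0,0]]' 1
python3 -c "
from h import *
d=dishes(capture('wrist'),get_calibration('wrist'),tol=(.6,1.3))
plan(.4765,.0262,.023,106.9)"
```

```text
t: 33.62
position: [0.4769, 0.0248, 0.1524]
tcp_rot: [0.422, -0.421, -0.567, 0.568]
ft_force: [0.2, 0.4, 0.3]
finger_gap: 0.0853
steel [0.4571 0.1964] th -158.7 A 1.07 px [542. 219.]
steel [0.4734 0.0263] th 16.9 A 0.98 px [308. 179.]
shift [ 0.01  3.24 -0.02] turn wy -0.1 (other 179.9) yaw 106.8 tilt [-0.09 -0.    0.05] j6 -0.38 pos [0.476  0.0256 0.1526] F [-1.7 -0.3  0.2] gap 0.0853 t 33.7
```

```bash
H="python3 -m handwheel"
$H '[[0.01,0.8,0,0,0,0],[0,0.8,0,0,0,0],[0,0.8,0,0,0,0],[0,0.5,0,0,0,0],[0,0,0,0,0,0]]' 1
$H '[[0,0.24,0,0,0,0],[0,0.06,0,0,0,0],[0,0,0,0,0,0],[0,0,0,0,0,0]]' 1
python3 -c "
from h import *
plan(.476,.0262,.023,106.9)"
```

```text
t: 34.08
position: [0.4705, 0.0279, 0.0333]
tcp_rot: [0.424, -0.418, -0.567, 0.57]
ft_force: [-1.3, 0.4, 0.6]
finger_gap: 0.0855
t: 34.42
position: [0.4771, 0.0269, 0.0263]
tcp_rot: [-0.42, 0.421, 0.569, -0.568]
ft_force: [0.5, -0.0, 0.8]
finger_gap: 0.0852
shift [-0.01  0.08  0.03] turn wy 0.1 (other -179.9) yaw 107.0 tilt [ 0.13  0.   -0.05] j6 -0.38 pos [0.4771 0.0269 0.0263] F [ 0.5 -0.   0.8] gap 0.0852 t 34.4
```

```bash
H="python3 -m handwheel"
$H '[[0,0.08,0.03,0,0,0],[0,0,0,0,0,0],[0,0,0,0,0,0]]' 1
$H '[[0,0,0,0,0,0],[0,0,0,0,0,0],[0,0,0,0,0,0],[0,0,0,0,0,0],[0,0,0,0,0,0]]' 0
$H '[[0,0,0,0,0,0],[0,0,0,0,0,0]]'
python3 -c "
from h import *
plan(.476,.0262,.023,106.9)"
$H '[[0,-0.5,0,0,0,0],[0,-0.8,0,0,0,0],[0,-0.8,0,0,0,0],[0,-0.8,0,0,0,0],[0,-0.8,0,0,0,0]]'
$H '[[0,-0.6,0,0,0,0],[0,0,0,0,0,0],[0,0,0,0,0,0],[0,0,0,0,0,0]]'
python3 -c "
from h import *
plan(.6165,-.348,.20,-3.1)"
```

```text
t: 34.67
position: [0.475, 0.0265, 0.0223]
tcp_rot: [-0.421, 0.421, 0.568, -0.568]
ft_force: [-0.1, 0.2, -0.2]
finger_gap: 0.0856
t: 35.08
position: [0.4752, 0.0267, 0.0227]
tcp_rot: [-0.421, 0.421, 0.569, -0.568]
ft_force: [-1.4, 0.6, 5.8]
finger_gap: 0.0618
t: 35.25
position: [0.4752, 0.0266, 0.0227]
tcp_rot: [-0.421, 0.421, 0.569, -0.568]
ft_force: [-1.7, 0.3, 6.0]
finger_gap: 0.062
shift [-0.02 -0.01 -0.02] turn wy 0.0 (other -180.0) yaw 106.9 tilt [ 0.05 -0.    0.01] j6 -0.38 pos [0.4752 0.0266 0.0227] F [-1.7  0.3  6. ] gap 0.0620 t 35.2
t: 35.67
position: [0.4741, 0.0266, 0.1711]
tcp_rot: [0.421, -0.421, -0.568, 0.568]
ft_force: [1.0, 0.5, -1.2]
finger_gap: 0.0621
t: 36.0
position: [0.4739, 0.0266, 0.1929]
tcp_rot: [0.421, -0.42, -0.568, 0.569]
ft_force: [0.4, -0.9, -0.8]
finger_gap: 0.0621
shift [-10.    -0.18  -0.68] turn wy -70.0 (other 110.0) yaw 106.9 tilt [-0.09  0.    0.03] j6 -0.38 pos [0.4739 0.0266 0.1929] F [ 0.4 -0.9 -0.8] gap 0.0621 t 36.0
```

```bash
H="python3 -m handwheel"
$H '[[-1,0,-0.07,0,0,0],[-1,0,-0.07,0,0,0],[-1,0,-0.07,0,0,0],[-1,0,-0.07,0,0,0],[-1,0,-0.07,0,0,0]]'
$H '[[-1,0,-0.07,0,0,0],[-1,0,-0.07,0,0,0],[-1,0,-0.07,0,0,0],[-1,0,-0.07,0,0,0],[-1,0,-0.07,0,0,0]]'
$H '[[0,0,0,0,6.9,0],[0,0,0,0,6.9,0],[0,0,0,0,6.9,0],[0,0,0,0,6.9,0],[0,0,0,0,6.9,0]]'
$H '[[0,0,0,0,6.9,0],[0,0,0,0,6.9,0],[0,0,0,0,6.9,0],[0,0,0,0,6.9,0],[0,0,0,0,6.9,0]]'
$H '[[0,0,0,0,6.9,0],[0,0,0,0,6.9,0],[0,0,0,0,6.9,0],[0,0,0,0,6.9,0],[0,0,0,0,6.9,0]]'
$H '[[0,0,0,0,6.5,0],[0,0,0,0,0,0],[0,0,0,0,0,0]]'
python3 -c "
from h import *
plan(.617,-.3495,.125,-3.1)"
```

```text
t: 36.42
position: [0.5452, -0.1617, 0.1911]
tcp_rot: [0.422, -0.419, -0.568, 0.569]
ft_force: [0.3, 0.7, -0.8]
finger_gap: 0.0617
t: 36.83
position: [0.6171, -0.3489, 0.1904]
tcp_rot: [0.423, -0.419, -0.568, 0.568]
ft_force: [-0.1, 0.4, -1.3]
finger_gap: 0.0618
t: 37.25
position: [0.6167, -0.3472, 0.1902]
tcp_rot: [0.574, -0.57, -0.415, 0.417]
ft_force: [0.7, -0.1, -1.2]
finger_gap: 0.0619
t: 37.67
position: [0.6167, -0.347, 0.1903]
tcp_rot: [0.671, -0.668, -0.227, 0.229]
ft_force: [-0.5, 0.2, -1.2]
finger_gap: 0.0616
t: 38.08
position: [0.6167, -0.3469, 0.1904]
tcp_rot: [0.708, -0.706, -0.018, 0.021]
ft_force: [-0.4, -0.1, -1.4]
finger_gap: 0.0618
t: 38.33
position: [0.6171, -0.3472, 0.1913]
tcp_rot: [0.708, -0.706, 0.019, -0.017]
ft_force: [-0.1, -0.6, -1.1]
finger_gap: 0.0614
shift [ 0.01  1.66 -0.06] turn wy 0.2 (other -179.8) yaw -2.9 tilt [-0.13 -0.   -0.21] j6 1.02 pos [ 0.6171 -0.3472  0.1913] F [-0.1 -0.6 -1.1] gap 0.0614 t 38.3
```

```bash
H="python3 -m handwheel"
$H '[[0.01,0.8,-0.06,0,0.2,0],[0,0.6,0,0,0,0],[0,0.2,0,0,0,0],[0,0,0,0,0,0],[0,0,0,0,0,0]]'
python3 -c "
from h import *
plan(.617,-.3495,.115,-3.1)"
$H '[[0,0.1,0,0,0,0],[0,0,0,0,0,0],[0,0,0,0,0,0]]'
$H '[[0,0.1,0,0,0,0],[0,0,0,0,0,0],[0,0,0,0,0,0]]'
python3 -c "
from h import *
plan(.617,-.3495,.115,-3.1)"
```

```text
t: 38.75
position: [0.618, -0.35, 0.1292]
tcp_rot: [0.707, -0.706, 0.02, -0.019]
ft_force: [0.3, 0.2, -0.2]
finger_gap: 0.0617
shift [-0.03  0.36  0.01] turn wy -0.1 (other 179.9) yaw -3.2 tilt [-0.06 -0.   -0.09] j6 1.02 pos [ 0.618  -0.35    0.1292] F [ 0.3  0.2 -0.2] gap 0.0617 t 38.8
t: 39.0
position: [0.6192, -0.3509, 0.1274]
tcp_rot: [-0.706, 0.707, -0.019, 0.021]
ft_force: [0.2, -0.3, -0.2]
finger_gap: 0.0618
t: 39.25
position: [0.6184, -0.3503, 0.1219]
tcp_rot: [0.707, -0.707, 0.02, -0.02]
ft_force: [1.1, -0.2, -1.0]
finger_gap: 0.062
shift [-0.04  0.17  0.02] turn wy -0.1 (other 179.9) yaw -3.2 tilt [-0.   -0.   -0.01] j6 1.02 pos [ 0.6184 -0.3503  0.1219] F [ 1.1 -0.2 -1. ] gap 0.0620 t 39.2
```

```bash
H="python3 -m handwheel"
$H '[[-0.03,0.1,0.02,0,0,0],[0,0,0,0,0,0],[0,0,0,0,0,0]]'
$H '[[0,0.1,0,0,0,0],[0,0,0,0,0,0],[0,0,0,0,0,0]]'
$H '[[0,0.1,0,0,0,0],[0,0,0,0,0,0],[0,0,0,0,0,0]]'
$H '[[0,0,0,0,0,0],[0,0,0,0,0,0],[0,0,0,0,0,0]]'
```

```text
t: 39.5
position: [0.6169, -0.3492, 0.1174]
tcp_rot: [0.707, -0.707, 0.02, -0.02]
ft_force: [0.3, -0.0, -1.4]
finger_gap: 0.0617
t: 39.75
position: [0.6173, -0.3495, 0.1137]
tcp_rot: [0.707, -0.707, 0.02, -0.02]
ft_force: [-0.8, 0.3, -0.8]
finger_gap: 0.0619
t: 40.0
position: [0.6175, -0.3496, 0.1102]
tcp_rot: [-0.707, 0.707, -0.02, 0.02]
ft_force: [-0.7, -0.0, 2.3]
finger_gap: 0.0619
t: 40.25
position: [0.6175, -0.3496, 0.1103]
tcp_rot: [-0.707, 0.707, -0.02, 0.02]
ft_force: [-0.7, 0.1, 2.3]
finger_gap: 0.0618
```

```bash
H="python3 -m handwheel"
$H '[[0,0,0,0,0,0],[0,0,0,0,0,0],[0,0,0,0,0,0],[0,0,0,0,0,0],[0,-0.5,0,0,0,0]]' 1
$H '[[0,-0.8,0,0,0,0],[0,-0.8,0,0,0,0],[0,-0.3,0.8,0,0,0],[0,0,0.9,0,0,0],[0,0,0.9,0,0,0]]' 1
$H '[[0,0,0.9,0,0,0],[0,0,0,0,0,0],[0,0,0,0,0,0],[0,0,0,0,0,0]]'
python3 stk.py 2
python3 -c "
from h import *
plan(.4612,.1985,.16,109.4)"
```

```text
t: 40.67
position: [0.6143, -0.3475, 0.125]
tcp_rot: [0.709, -0.705, 0.023, -0.017]
ft_force: [-0.8, 0.6, -0.9]
finger_gap: 0.0849
t: 41.08
position: [0.6242, -0.2459, 0.208]
tcp_rot: [-0.706, 0.707, -0.019, 0.022]
ft_force: [0.5, 0.1, -0.5]
finger_gap: 0.0851
t: 41.42
position: [0.6253, -0.2099, 0.2059]
tcp_rot: [-0.707, 0.707, -0.02, 0.02]
ft_force: [-0.2, 0.6, 0.6]
finger_gap: 0.0854
stack:
wrist:
steel [ 0.8122 -0.305 ] 2.3242098467877232 0.8019831139036154
counter:
steel [0.4617 0.199 ] -2.807371318353649 0.9806723866411576
steel [0.5645 0.3663] -0.3890241377129331 0.9969686994582462
steel [0.6394 0.2135] -3.082498521350086 0.9818217183971372
shift [-0.02  0.15 -3.43] turn wy -0.2 (other 179.8) yaw -3.3 tilt [0.03 0.   0.01] j6 1.21 pos [ 0.6253 -0.2109  0.2058] F [-0.4 -0.2 -1. ] gap 0.0851 t 41.5
shift [-4.69  1.14  9.98] turn wy 67.3 (other -112.7) yaw -3.3 tilt [0.03 0.   0.01] j6 1.21 pos [ 0.6253 -0.2109  0.2058] F [-0.4 -0.2 -1. ] gap 0.0851 t 41.5
```

```bash
H="python3 -m handwheel"
$H '[[-0.427,0.1,0.907,0,0,0],[-0.427,0.1,0.907,0,0,0],[-0.427,0.1,0.907,0,0,0],[-0.427,0.1,0.907,0,0,0],[-0.427,0.1,0.907,0,0,0]]'
$H '[[-0.427,0.1,0.907,0,0,0],[-0.427,0.1,0.907,0,0,0],[-0.427,0.1,0.907,0,0,0],[-0.427,0.1,0.907,0,0,0],[-0.427,0.1,0.907,0,0,0]]'
$H '[[-0.427,0.1,0.907,0,0,0],[0,0,0,0,-7.04,0],[0,0,0,0,-7.04,0],[0,0,0,0,-7.04,0],[0,0,0,0,-7.04,0]]'
$H '[[0,0,0,0,-7.04,0],[0,0,0,0,-7.04,0],[0,0,0,0,-7.04,0],[0,0,0,0,-7.04,0],[0,0,0,0,-7.04,0]]'
$H '[[0,0,0,0,-7.04,0],[0,0,0,0,-7.04,0],[0,0,0,0,-7.04,0],[0,0,0,0,-7.04,0],[0,0,0,0,-7.04,0]]'
$H '[[0,0,0,0,-7.04,0],[0,0,0,0,-7.04,0],[0,0,0,0,0,0],[0,0,0,0,0,0],[0,0,0,0,0,0]]'
python3 -c "
from h import *
d=dishes(capture('wrist'),get_calibration('wrist'))
d=dishes(capture('top'),get_calibration('top'))
plan(.4617,.199,.023,109.2)"
```

```text
t: 41.93
position: [0.5498, -0.0238, 0.1857]
tcp_rot: [-0.707, 0.707, -0.021, 0.021]
ft_force: [-0.4, 0.6, 1.0]
finger_gap: 0.0855
t: 42.35
position: [0.4753, 0.1627, 0.1659]
tcp_rot: [0.707, -0.707, 0.021, -0.021]
ft_force: [0.8, 0.5, 0.6]
finger_gap: 0.0855
t: 42.77
position: [0.461, 0.1989, 0.1619]
tcp_rot: [-0.69, 0.69, 0.154, -0.154]
ft_force: [-0.2, -0.5, -0.4]
finger_gap: 0.0853
t: 43.18
position: [0.4613, 0.1984, 0.1619]
tcp_rot: [-0.611, 0.611, 0.355, -0.355]
ft_force: [0.5, -0.4, 0.3]
finger_gap: 0.0854
t: 43.6
position: [0.4613, 0.1983, 0.1619]
tcp_rot: [-0.475, 0.475, 0.524, -0.524]
ft_force: [0.3, 0.0, 0.3]
finger_gap: 0.0853
t: 44.02
position: [0.4608, 0.1989, 0.1619]
tcp_rot: [-0.41, 0.41, 0.576, -0.576]
ft_force: [0.4, -0.1, -0.5]
finger_gap: 0.0857
steel [0.4594 0.1987] th -160.8 A 0.98 px [331. 177.]
steel [0.5741 0.3651] th -31.2 A 0.87 px [208. 209.]
steel [0.6401 0.2134] th -176.4 A 0.97 px [253. 184.]
steel [ 0.7766 -0.1947] th 91.9 A 1.07 px [391. 131.]
steel [0.8518 0.132 ] th 96.8 A 1.32 px [282. 112.]
shift [-0.01  3.47 -0.03] turn wy 0.1 (other -179.9) yaw 109.3 tilt [-0. -0. -0.] j6 -0.06 pos [0.4605 0.1991 0.1619] F [-0.4 -0.7  0.2] gap 0.0856 t 44.1
```

```bash
H="python3 -m handwheel"
$H '[[0,0.8,0,0,0,0],[0,0.8,0,0,0,0],[0,0.8,0,0,0,0],[0,0.5,0,0,0,0],[0,0,0,0,0,0]]' 1
$H '[[0,0.4,0,0,0,0],[0,0.17,0,0,0,0],[0,0,0,0,0,0],[0,0,0,0,0,0],[0,0,0,0,0,0]]' 1
python3 -c "
from h import *
plan(.4605,.1988,.023,109.3)"
```

```text
t: 44.53
position: [0.456, 0.198, 0.0416]
tcp_rot: [0.411, -0.407, -0.574, 0.579]
ft_force: [-1.2, 0.3, -0.0]
finger_gap: 0.0854
t: 44.95
position: [0.4614, 0.1997, 0.0243]
tcp_rot: [-0.408, 0.409, 0.578, -0.576]
ft_force: [-0.6, 0.8, -0.2]
finger_gap: 0.0851
shift [-0.01  0.03  0.03] turn wy 0.1 (other -179.9) yaw 109.4 tilt [ 0.12 -0.   -0.01] j6 -0.06 pos [0.4614 0.1997 0.0243] F [-0.6  0.8 -0.2] gap 0.0851 t 45.0
```

```bash
H="python3 -m handwheel"
$H '[[0,0.03,0.03,0,0,0],[0,0,0,0,0,0],[0,0,0,0,0,0],[0,0,0,0,0,0],[0,0,0,0,0,0]]' 0
$H '[[0,0,0,0,0,0],[0,0,0,0,0,0],[0,0,0,0,0,0]]'
python3 -c "
from h import *
plan(.4605,.1988,.023,109.3)"
$H '[[0,-0.5,0,0,0,0],[0,-0.8,0,0,0,0],[0,-0.8,0,0,0,0],[0,-0.8,0,0,0,0],[0,-0.8,0,0,0,0]]'
$H '[[0,-0.8,0,0,0,0],[0,0,0,0,0,0],[0,0,0,0,0,0],[0,0,0,0,0,0]]'
python3 -c "
from h import *
plan(.617,-.3495,.20,-3.1)"
```

```text
t: 45.37
position: [0.4601, 0.199, 0.0232]
tcp_rot: [-0.408, 0.409, 0.577, -0.577]
ft_force: [-1.2, -0.2, 6.3]
finger_gap: 0.062
t: 45.62
position: [0.4601, 0.199, 0.0232]
tcp_rot: [-0.408, 0.409, 0.577, -0.577]
ft_force: [-0.3, -0.6, 6.4]
finger_gap: 0.0619
shift [-0.01  0.   -0.01] turn wy 0.1 (other -179.9) yaw 109.4 tilt [ 0.1  -0.   -0.05] j6 -0.06 pos [0.4601 0.199  0.0232] F [-0.3 -0.6  6.4] gap 0.0619 t 45.6
t: 46.03
position: [0.4585, 0.1988, 0.1713]
tcp_rot: [0.409, -0.409, -0.577, 0.577]
ft_force: [0.7, 0.5, -1.1]
finger_gap: 0.0623
t: 46.37
position: [0.4586, 0.1988, 0.2015]
tcp_rot: [0.409, -0.409, -0.577, 0.577]
ft_force: [-0.1, 0.3, -1.6]
finger_gap: 0.0619
shift [-14.24   0.04   0.82] turn wy -67.5 (other 112.5) yaw 109.4 tilt [-0.04 -0.    0.  ] j6 -0.06 pos [0.4586 0.1988 0.2015] F [-0.1  0.3 -1.6] gap 0.0619 t 46.4
```

```bash
H="python3 -m handwheel"
$H '[[-0.95,0,0.055,0,0,0],[-0.95,0,0.055,0,0,0],[-0.95,0,0.055,0,0,0],[-0.95,0,0.055,0,0,0],[-0.95,0,0.055,0,0,0]]'
$H '[[-0.95,0,0.055,0,0,0],[-0.95,0,0.055,0,0,0],[-0.95,0,0.055,0,0,0],[-0.95,0,0.055,0,0,0],[-0.95,0,0.055,0,0,0]]'
$H '[[-0.95,0,0.055,0,0,0],[-0.95,0,0.055,0,0,0],[-0.95,0,0.055,0,0,0],[-0.95,0,0.055,0,0,0],[-0.95,0,0.055,0,0,0]]'
$H '[[0,0,0,0,-6.75,0],[0,0,0,0,-6.75,0],[0,0,0,0,-6.75,0],[0,0,0,0,-6.75,0],[0,0,0,0,-6.75,0]]'
$H '[[0,0,0,0,-6.75,0],[0,0,0,0,-6.75,0],[0,0,0,0,-6.75,0],[0,0,0,0,-6.75,0],[0,0,0,0,-6.75,0]]'
$H '[[0,0,0,0,0,0],[0,0,0,0,0,0]]'
python3 -c "
from h import *
plan(.617,-.3495,.14,-3.1)"
```

```text
t: 46.78
position: [0.5102, 0.0147, 0.1994]
tcp_rot: [0.41, -0.407, -0.576, 0.578]
ft_force: [1.2, 1.0, -0.9]
finger_gap: 0.0617
t: 47.2
position: [0.563, -0.1681, 0.1991]
tcp_rot: [0.41, -0.407, -0.577, 0.577]
ft_force: [1.3, 1.1, -1.0]
finger_gap: 0.0618
t: 47.62
position: [0.616, -0.3506, 0.1986]
tcp_rot: [-0.411, 0.407, 0.577, -0.577]
ft_force: [1.1, 0.7, -1.2]
finger_gap: 0.0617
t: 48.03
position: [0.6158, -0.3489, 0.1983]
tcp_rot: [-0.224, 0.22, 0.672, -0.671]
ft_force: [-0.2, 0.8, -0.7]
finger_gap: 0.0614
t: 48.45
position: [0.6158, -0.3486, 0.1985]
tcp_rot: [-0.019, 0.015, 0.708, -0.706]
ft_force: [0.3, -0.5, -1.1]
finger_gap: 0.0617
t: 48.62
position: [0.6161, -0.3489, 0.1994]
tcp_rot: [-0.022, 0.019, 0.708, -0.706]
ft_force: [-0.1, -0.4, -0.7]
finger_gap: 0.0615
shift [-0.03  1.48  0.02] turn wy -0.2 (other 179.8) yaw 176.7 tilt [ 0.12 -0.    0.2 ] j6 -2.12 pos [ 0.6161 -0.3489  0.1994] F [-0.1 -0.4 -0.7] gap 0.0615 t 48.6
```

```bash
H="python3 -m handwheel"
$H '[[-0.02,0.8,0.02,0,-0.2,0],[0,0.6,0,0,0,0],[0,0.1,0,0,0,0],[0,0,0,0,0,0],[0,0,0,0,0,0]]'
$H '[[0,0.1,0,0,0,0],[0,0,0,0,0,0],[0,0,0,0,0,0]]'
python3 -c "
from h import *
plan(.617,-.3495,.1225,-3.1)"
```

```text
t: 49.03
position: [0.6179, -0.3504, 0.1418]
tcp_rot: [-0.019, 0.018, 0.707, -0.707]
ft_force: [0.3, -0.1, -0.7]
finger_gap: 0.0619
t: 49.28
position: [0.6187, -0.351, 0.1393]
tcp_rot: [0.017, -0.019, -0.706, 0.707]
ft_force: [-0.1, -0.3, 0.1]
finger_gap: 0.0616
shift [ 0.04  0.42 -0.03] turn wy 0.2 (other -179.8) yaw 177.1 tilt [-0.07 -0.   -0.1 ] j6 -2.13 pos [ 0.6187 -0.351   0.1393] F [-0.1 -0.3  0.1] gap 0.0616 t 49.3
```

```bash
H="python3 -m handwheel"
$H '[[0.02,0.1,-0.02,0,0,0],[0,0.1,0,0,0,0],[0,0,0,0,0,0],[0,0,0,0,0,0]]'
$H '[[0,0.1,0,0,0,0],[0,0,0,0,0,0],[0,0,0,0,0,0]]'
$H '[[0,0.1,0,0,0,0],[0,0,0,0,0,0],[0,0,0,0,0,0],[0,0,0,0,0,0]]'
python3 -c "
from h import *
plan(.617,-.3495,.1225,-3.1)"
```

```text
t: 49.62
position: [0.6169, -0.3494, 0.1293]
tcp_rot: [-0.018, 0.018, 0.707, -0.707]
ft_force: [-0.4, -0.3, -0.5]
finger_gap: 0.0618
t: 49.87
position: [0.6174, -0.3497, 0.126]
tcp_rot: [0.018, -0.018, -0.707, 0.707]
ft_force: [0.4, -0.1, 0.1]
finger_gap: 0.0617
t: 50.2
position: [0.6176, -0.3498, 0.1224]
tcp_rot: [0.018, -0.018, -0.707, 0.707]
ft_force: [0.8, 1.1, 2.7]
finger_gap: 0.0617
shift [ 0.02 -0.   -0.01] turn wy 0.2 (other -179.8) yaw 177.1 tilt [-0.02 -0.   -0.04] j6 -2.13 pos [ 0.6176 -0.3498  0.1224] F [0.8 1.1 2.7] gap 0.0617 t 50.2
```

```bash
H="python3 -m handwheel"
$H '[[0,0,0,0,0,0],[0,0,0,0,0,0],[0,0,0,0,0,0],[0,0,0,0,0,0],[0,-0.5,0,0,0,0]]' 1
$H '[[0,-0.8,0,0,0,0],[0,-0.8,0,0,0,0],[0,-0.3,-0.8,0,0,0],[0,0,-0.9,0,0,0],[0,0,-0.9,0,0,0]]' 1
$H '[[0,0,-0.9,0,0,0],[0,0,0,0,0,0],[0,0,0,0,0,0],[0,0,0,0,0,0]]'
python3 stk.py 3
python3 -c "
from h import *
plan(.6390,.2130,.17,93.3)"
```

```text
t: 50.62
position: [0.6143, -0.3477, 0.137]
tcp_rot: [-0.021, 0.015, 0.709, -0.705]
ft_force: [-0.2, 0.4, -1.0]
finger_gap: 0.0855
t: 51.03
position: [0.6235, -0.246, 0.2199]
tcp_rot: [0.017, -0.02, -0.706, 0.707]
ft_force: [0.8, 0.1, 0.4]
finger_gap: 0.0856
t: 51.37
position: [0.6245, -0.21, 0.2179]
tcp_rot: [0.018, -0.018, -0.707, 0.707]
ft_force: [-0.7, -0.6, 0.0]
finger_gap: 0.0853
stack:
wrist:
steel [ 0.5909 -0.2888] -0.15560493784844853 1.3981466056240344
counter:
steel [0.5645 0.3662] -0.3884890107006025 0.997961453332933
steel [0.6394 0.2134] -3.0836302490234573 0.9828433641495422
shift [0.02 0.45 3.43] turn wy 0.1 (other -179.9) yaw 177.0 tilt [-0.03  0.   -0.  ] j6 -1.94 pos [ 0.6244 -0.211   0.2178] F [-0.3 -0.6 -0.2] gap 0.0851 t 51.5
shift [  0.19   1.19 -10.61] turn wy 83.7 (other -96.3) yaw 177.0 tilt [-0.03  0.   -0.  ] j6 -1.94 pos [ 0.6244 -0.211   0.2178] F [-0.3 -0.6 -0.2] gap 0.0851 t 51.5
```

```bash
H="python3 -m handwheel"
$H '[[0.017,0.1,-0.965,0,0,0],[0.017,0.1,-0.965,0,0,0],[0.017,0.1,-0.965,0,0,0],[0.017,0.1,-0.965,0,0,0],[0.017,0.1,-0.965,0,0,0]]'
$H '[[0.017,0.1,-0.965,0,0,0],[0.017,0.1,-0.965,0,0,0],[0.017,0.1,-0.965,0,0,0],[0.017,0.1,-0.965,0,0,0],[0.017,0.1,-0.965,0,0,0]]'
$H '[[0.017,0.1,-0.965,0,0,0],[0,0,0,0,6.98,0],[0,0,0,0,6.98,0],[0,0,0,0,6.98,0],[0,0,0,0,6.98,0]]'
$H '[[0,0,0,0,6.98,0],[0,0,0,0,6.98,0],[0,0,0,0,6.98,0],[0,0,0,0,6.98,0],[0,0,0,0,6.98,0]]'
$H '[[0,0,0,0,6.98,0],[0,0,0,0,6.98,0],[0,0,0,0,6.98,0],[0,0,0,0,0,0],[0,0,0,0,0,0]]'
$H '[[0,0,0,0,0,0],[0,0,0,0,0,0]]'
python3 -c "
from h import *
d=dishes(capture('wrist'),get_calibration('wrist'))
plan(.6390,.2130,.023,93.3)"
```

```text
t: 51.88
position: [0.6311, -0.017, 0.1976]
tcp_rot: [0.019, -0.019, -0.707, 0.707]
ft_force: [0.4, 1.0, 0.0]
finger_gap: 0.0855
t: 52.3
position: [0.6379, 0.1764, 0.1776]
tcp_rot: [0.019, -0.019, -0.707, 0.707]
ft_force: [-0.3, 0.6, -0.0]
finger_gap: 0.0852
t: 52.72
position: [0.6393, 0.2137, 0.1734]
tcp_rot: [0.19, -0.19, -0.681, 0.681]
ft_force: [0.1, 0.3, -0.4]
finger_gap: 0.0855
t: 53.13
position: [0.6394, 0.2131, 0.1736]
tcp_rot: [0.386, -0.386, -0.592, 0.592]
ft_force: [-0.0, 0.8, 0.3]
finger_gap: 0.0857
t: 53.55
position: [0.6392, 0.2135, 0.1737]
tcp_rot: [0.485, -0.485, -0.515, 0.515]
ft_force: [-0.3, -0.5, 0.3]
finger_gap: 0.0851
t: 53.72
position: [0.6387, 0.2141, 0.1738]
tcp_rot: [0.485, -0.485, -0.515, 0.515]
ft_force: [-0.5, 0.8, 0.6]
finger_gap: 0.0855
steel [0.638  0.2134] th -176.9 A 0.98 px [329. 174.]
steel [0.5648 0.3643] th -23.8 A 1.01 px [513.  85.]
shift [-0.03  3.77 -0.01] turn wy 0.1 (other -179.9) yaw 93.4 tilt [-0.  0. -0.] j6 0.17 pos [0.6387 0.2143 0.1738] F [-0.4 -0.3 -0.7] gap 0.0854 t 53.8
```

```bash
H="python3 -m handwheel"
$H '[[-0.02,0.8,0,0,0,0],[0,0.8,0,0,0,0],[0,0.8,0,0,0,0],[0,0.8,0,0,0,0],[0,0,0,0,0,0]]' 1
$H '[[0,0.4,0,0,0,0],[0,0.17,0,0,0,0],[0,0,0,0,0,0],[0,0,0,0,0,0],[0,0,0,0,0,0]]' 1
python3 -c "
from h import *
plan(.6387,.2134,.023,93.2)"
$H '[[0,0,0,0,0,0],[0,0,0,0,0,0],[0,0,0,0,0,0],[0,0,0,0,0,0],[0,0,0,0,0,0]]' 0
$H '[[0,0,0,0,0,0],[0,0,0,0,0,0],[0,0,0,0,0,0]]'
python3 -c "
from h import *
plan(.6387,.2134,.023,93.2)"
```

```text
t: 54.18
position: [0.6325, 0.2123, 0.0385]
tcp_rot: [0.488, -0.482, -0.511, 0.518]
ft_force: [-0.9, 0.1, -0.5]
finger_gap: 0.0855
t: 54.6
position: [0.6398, 0.2141, 0.0249]
tcp_rot: [-0.485, 0.486, 0.515, -0.514]
ft_force: [0.1, -0.0, -0.4]
finger_gap: 0.0851
shift [-0.02  0.05  0.03] turn wy 0.1 (other -179.9) yaw 93.3 tilt [0.15 0.   0.02] j6 0.17 pos [0.6398 0.2141 0.0249] F [ 0.1 -0.  -0.4] gap 0.0851 t 54.6
t: 55.02
position: [0.6399, 0.2139, 0.0251]
tcp_rot: [-0.485, 0.486, 0.515, -0.514]
ft_force: [-0.6, -0.4, 6.2]
finger_gap: 0.0621
t: 55.27
position: [0.6399, 0.2139, 0.0251]
tcp_rot: [-0.485, 0.486, 0.515, -0.514]
ft_force: [-1.4, -0.6, 5.9]
finger_gap: 0.0617
shift [-0.01  0.05  0.03] turn wy 0.1 (other -179.9) yaw 93.3 tilt [ 0.18 -0.   -0.  ] j6 0.17 pos [0.6399 0.2139 0.0251] F [-1.4 -0.6  5.9] gap 0.0617 t 55.3
```

```bash
H="python3 -m handwheel"
$H '[[0,-0.5,0,0,0,0],[0,-0.8,0,0,0,0],[0,-0.8,0,0,0,0],[0,-0.8,0,0,0,0],[0,-0.8,0,0,0,0]]'
$H '[[0,-0.8,0,0,0,0],[0,0,0,0,0,0],[0,0,0,0,0,0],[0,0,0,0,0,0]]'
python3 -c "
from h import *
plan(.617,-.3483,.20,176.9)"
```

```text
t: 55.68
position: [0.6379, 0.2137, 0.1723]
tcp_rot: [0.485, -0.485, -0.514, 0.515]
ft_force: [1.1, 0.4, -0.9]
finger_gap: 0.0617
t: 56.02
position: [0.6379, 0.2137, 0.2025]
tcp_rot: [0.485, -0.485, -0.514, 0.515]
ft_force: [0.4, 0.6, -2.4]
finger_gap: 0.0617
shift [-14.     0.07   1.34] turn wy -83.6 (other 96.4) yaw 93.3 tilt [-0.06 -0.   -0.01] j6 0.17 pos [0.6379 0.2137 0.2025] F [ 0.4  0.6 -2.4] gap 0.0617 t 56.0
```

```bash
H="python3 -m handwheel"
$H '[[-0.934,0,0.09,0,0,0],[-0.934,0,0.09,0,0,0],[-0.934,0,0.09,0,0,0],[-0.934,0,0.09,0,0,0],[-0.934,0,0.09,0,0,0]]'
$H '[[-0.934,0,0.09,0,0,0],[-0.934,0,0.09,0,0,0],[-0.934,0,0.09,0,0,0],[-0.934,0,0.09,0,0,0],[-0.934,0,0.09,0,0,0]]'
$H '[[-0.934,0,0.09,0,0,0],[-0.934,0,0.09,0,0,0],[-0.934,0,0.09,0,0,0],[-0.934,0,0.09,0,0,0],[-0.934,0,0.09,0,0,0]]'
$H '[[0,0,0,0,-6.97,0],[0,0,0,0,-6.97,0],[0,0,0,0,-6.97,0],[0,0,0,0,-6.97,0],[0,0,0,0,-6.97,0]]'
$H '[[0,0,0,0,-6.97,0],[0,0,0,0,-6.97,0],[0,0,0,0,-6.97,0],[0,0,0,0,-6.97,0],[0,0,0,0,-6.97,0]]'
$H '[[0,0,0,0,-6.97,0],[0,0,0,0,-6.97,0],[0,0,0,0,0,0],[0,0,0,0,0,0]]'
python3 -c "
from h import *
plan(.617,-.3483,.155,-3.1)"
```

```text
t: 56.43
position: [0.6292, 0.0249, 0.2001]
tcp_rot: [0.486, -0.484, -0.513, 0.516]
ft_force: [0.4, -0.4, -0.6]
finger_gap: 0.0616
t: 56.85
position: [0.6221, -0.1624, 0.2001]
tcp_rot: [0.487, -0.484, -0.514, 0.515]
ft_force: [1.1, 0.7, -0.6]
finger_gap: 0.0617
t: 57.27
position: [0.6153, -0.3496, 0.1998]
tcp_rot: [0.487, -0.483, -0.514, 0.515]
ft_force: [0.1, -0.1, -0.8]
finger_gap: 0.0617
t: 57.68
position: [0.6155, -0.348, 0.1996]
tcp_rot: [-0.309, 0.305, 0.637, -0.637]
ft_force: [0.0, -0.1, -1.3]
finger_gap: 0.0615
t: 58.1
position: [0.6156, -0.3477, 0.1997]
tcp_rot: [-0.104, 0.1, 0.701, -0.699]
ft_force: [-0.1, 0.3, -0.7]
finger_gap: 0.0617
t: 58.43
position: [0.616, -0.348, 0.2006]
tcp_rot: [-0.021, 0.019, 0.708, -0.706]
ft_force: [-0.0, -0.3, -0.9]
finger_gap: 0.0616
shift [-0.03  1.14  0.01] turn wy -0.1 (other 179.9) yaw 176.8 tilt [0.13 0.   0.21] j6 -2.12 pos [ 0.616  -0.348   0.2006] F [-0.  -0.3 -0.9] gap 0.0616 t 58.4
```

```bash
H="python3 -m handwheel"
$H '[[-0.03,0.7,0.01,0,0,0],[0,0.34,0,0,0,0],[0,0.1,0,0,0,0],[0,0,0,0,0,0],[0,0,0,0,0,0]]'
$H '[[0,0.1,0,0,0,0],[0,0,0,0,0,0],[0,0,0,0,0,0]]'
python3 -c "
from h import *
plan(.617,-.3483,.137,-3.1)"
```

```text
t: 58.85
position: [0.6182, -0.3492, 0.1573]
tcp_rot: [-0.019, 0.019, 0.707, -0.707]
ft_force: [0.0, 0.2, -1.6]
finger_gap: 0.0614
t: 59.1
position: [0.6187, -0.3495, 0.1543]
tcp_rot: [0.018, -0.019, -0.707, 0.707]
ft_force: [-0.6, -0.2, -0.4]
finger_gap: 0.0616
shift [ 0.04  0.43 -0.03] turn wy 0.1 (other -179.9) yaw 177.0 tilt [-0.04  0.   -0.06] j6 -2.12 pos [ 0.6187 -0.3495  0.1543] F [-0.6 -0.2 -0.4] gap 0.0616 t 59.1
```

```bash
H="python3 -m handwheel"
$H '[[0.03,0.1,-0.03,0,0,0],[0,0.1,0,0,0,0],[0,0,0,0,0,0],[0,0,0,0,0,0]]'
$H '[[0,0.1,0,0,0,0],[0,0,0,0,0,0],[0,0,0,0,0,0]]'
$H '[[0,0.1,0,0,0,0],[0,0,0,0,0,0],[0,0,0,0,0,0],[0,0,0,0,0,0]]'
python3 -c "
from h import *
plan(.617,-.3483,.137,-3.1)"
```

```text
t: 59.43
position: [0.6168, -0.3477, 0.1449]
tcp_rot: [-0.019, 0.018, 0.707, -0.707]
ft_force: [-0.2, 0.5, -2.1]
finger_gap: 0.0615
t: 59.68
position: [0.6171, -0.348, 0.1413]
tcp_rot: [-0.019, 0.019, 0.707, -0.707]
ft_force: [0.4, -0.2, -0.2]
finger_gap: 0.0617
t: 60.02
position: [0.6175, -0.3481, 0.138]
tcp_rot: [0.018, -0.019, -0.707, 0.707]
ft_force: [0.6, 0.1, 1.7]
finger_gap: 0.0616
shift [0.01 0.02 0.  ] turn wy 0.1 (other -179.9) yaw 177.0 tilt [-0.02 -0.   -0.04] j6 -2.12 pos [ 0.6175 -0.3481  0.138 ] F [0.6 0.1 1.7] gap 0.0616 t 60.0
```

```bash
H="python3 -m handwheel"
$H '[[0,0,0,0,0,0],[0,0,0,0,0,0],[0,0,0,0,0,0],[0,0,0,0,0,0],[0,-0.5,0,0,0,0]]' 1
$H '[[0,-0.8,0,0,0,0],[0,-0.8,0,0,0,0],[0,-0.2,-0.8,0,0,0],[0,0,-0.9,0,0,0],[0,0,-0.9,0,0,0]]' 1
$H '[[0,0,-0.9,0,0,0],[0,0,0,0,0,0],[0,0,0,0,0,0],[0,0,0,0,0,0]]'
python3 stk.py 4
python3 -c "
from h import *
plan(.5640,.3660,.17,67.9)"
```

```text
t: 60.43
position: [0.6144, -0.3461, 0.1527]
tcp_rot: [-0.021, 0.016, 0.709, -0.705]
ft_force: [0.1, 0.4, -1.7]
finger_gap: 0.0862
t: 60.85
position: [0.6235, -0.2442, 0.2313]
tcp_rot: [0.018, -0.02, -0.706, 0.707]
ft_force: [0.2, 0.7, -0.3]
finger_gap: 0.0854
t: 61.18
position: [0.6247, -0.2084, 0.2295]
tcp_rot: [0.018, -0.019, -0.707, 0.707]
ft_force: [0.2, 0.2, 0.9]
finger_gap: 0.0858
stack:
wrist:
steel [ 0.5931 -0.2886] -0.16374808118844753 1.3046510317518856
counter:
steel [0.5643 0.3665] -0.38281319654777146 0.9939299799183368
shift [0.02 0.74 3.47] turn wy 0.0 (other -180.0) yaw 176.9 tilt [-0.03  0.   -0.  ] j6 -1.94 pos [ 0.6246 -0.2094  0.2294] F [-0.9  0.4  0.2] gap 0.0853 t 61.3
shift [  2.29   1.48 -14.28] turn wy -71.0 (other 109.0) yaw 176.9 tilt [-0.03  0.   -0.  ] j6 -1.94 pos [ 0.6246 -0.2094  0.2294] F [-0.9  0.4  0.2] gap 0.0853 t 61.3
```

```bash
H="python3 -m handwheel"
$H '[[0.153,0.1,-0.952,0,0,0],[0.153,0.1,-0.952,0,0,0],[0.153,0.1,-0.952,0,0,0],[0.153,0.1,-0.952,0,0,0],[0.153,0.1,-0.952,0,0,0]]'
$H '[[0.153,0.1,-0.952,0,0,0],[0.153,0.1,-0.952,0,0,0],[0.153,0.1,-0.952,0,0,0],[0.153,0.1,-0.952,0,0,0],[0.153,0.1,-0.952,0,0,0]]'
$H '[[0.153,0.1,-0.952,0,0,0],[0.153,0.1,-0.952,0,0,0],[0.153,0.1,-0.952,0,0,0],[0.153,0.1,-0.952,0,0,0],[0.153,0,-0.952,0,0,0]]'
$H '[[0,0,0,0,6.8,0],[0,0,0,0,6.8,0],[0,0,0,0,6.8,0],[0,0,0,0,6.8,0],[0,0,0,0,6.8,0]]'
$H '[[0,0,0,0,6.8,0],[0,0,0,0,6.8,0],[0,0,0,0,6.8,0],[0,0,0,0,6.8,0],[0,0,0,0,6.8,0]]'
$H '[[0,0,0,0,6.8,0],[0,0,0,0,6.8,0],[0,0,0,0,6.8,0],[0,0,0,0,6.8,0],[0,0,0,0,6.8,0]]'
$H '[[0,0,0,0,7,0],[0,0,0,0,0,0],[0,0,0,0,0,0],[0,0,0,0,0,0]]'
python3 -c "
from h import *
d=dishes(capture('wrist'),get_calibration('wrist'))
d=dishes(capture('top'),get_calibration('top'))
plan(.5640,.3660,.023,67.9)"
```

```text
t: 61.7
position: [0.6041, -0.0165, 0.2092]
tcp_rot: [0.02, -0.02, -0.707, 0.707]
ft_force: [-0.3, 0.6, -0.7]
finger_gap: 0.0854
t: 62.12
position: [0.584, 0.1758, 0.1893]
tcp_rot: [0.019, -0.02, -0.707, 0.707]
ft_force: [0.7, -0.1, 0.6]
finger_gap: 0.0853
t: 62.53
position: [0.5634, 0.3675, 0.1723]
tcp_rot: [0.02, -0.019, -0.706, 0.707]
ft_force: [0.7, -0.4, -0.3]
finger_gap: 0.0853
t: 62.95
position: [0.5643, 0.3662, 0.1731]
tcp_rot: [0.227, -0.227, -0.67, 0.67]
ft_force: [-0.0, 0.4, 0.2]
finger_gap: 0.0857
t: 63.37
position: [0.5644, 0.3659, 0.1732]
tcp_rot: [0.413, -0.413, -0.574, 0.574]
ft_force: [0.2, 0.3, 0.2]
finger_gap: 0.0855
t: 63.78
position: [0.5644, 0.3659, 0.1732]
tcp_rot: [-0.563, 0.563, 0.428, -0.428]
ft_force: [0.6, -0.2, 0.5]
finger_gap: 0.0854
t: 64.12
position: [0.5637, 0.3664, 0.1733]
tcp_rot: [-0.586, 0.586, 0.396, -0.396]
ft_force: [0.2, 0.9, 0.1]
finger_gap: 0.0855
steel [0.5625 0.3672] th -21.5 A 0.98 px [308. 173.]
steel [0.5603 0.3472] th 160.4 A 0.85 px [208. 212.]
steel [0.7163 0.5512] th -119.8 A 0.95 px [143. 165.]
steel [ 0.7766 -0.1949] th 91.9 A 1.07 px [391. 131.]
steel [0.8519 0.132 ] th 98.0 A 1.31 px [281. 112.]
shift [-0.01  3.76 -0.02] turn wy 0.1 (other -179.9) yaw 68.0 tilt [-0.    0.   -0.01] j6 0.86 pos [0.5635 0.3667 0.1734] F [-0.1 -0.2  0.1] gap 0.0855 t 64.2
```

```bash
H="python3 -m handwheel"
$H '[[0,0.8,0,0,0,0],[0,0.8,0,0,0,0],[0,0.8,0,0,0,0],[0,0.8,0,0,0,0],[0,0,0,0,0,0]]' 1
$H '[[0,0.4,0,0,0,0],[0,0.18,0,0,0,0],[0,0,0,0,0,0],[0,0,0,0,0,0],[0,0,0,0,0,0]]' 1
$H '[[0,0,0,0,0,0],[0,0,0,0,0,0],[0,0,0,0,0,0],[0,0,0,0,0,0],[0,0,0,0,0,0]]' 0
$H '[[0,0,0,0,0,0],[0,0,0,0,0,0],[0,0,0,0,0,0]]'
python3 -c "
from h import *
plan(.5634,.3668,.023,68.2)"
```

```text
t: 64.63
position: [0.5577, 0.3641, 0.0381]
tcp_rot: [0.587, -0.586, -0.391, 0.4]
ft_force: [-1.9, -1.6, -1.8]
finger_gap: 0.0856
t: 65.05
position: [0.5642, 0.3677, 0.0241]
tcp_rot: [-0.586, 0.586, 0.396, -0.394]
ft_force: [0.2, -0.2, 0.5]
finger_gap: 0.0854
t: 65.47
position: [0.5645, 0.368, 0.0242]
tcp_rot: [-0.586, 0.586, 0.397, -0.394]
ft_force: [-0.7, -0.1, 6.5]
finger_gap: 0.0616
t: 65.72
position: [0.5645, 0.3679, 0.0242]
tcp_rot: [-0.586, 0.586, 0.397, -0.394]
ft_force: [-0.6, 0.5, 6.8]
finger_gap: 0.0618
shift [-0.04  0.03  0.02] turn wy -0.2 (other 179.8) yaw 68.0 tilt [ 0.12 -0.    0.16] j6 0.87 pos [0.5645 0.3679 0.0242] F [-0.6  0.5  6.8] gap 0.0618 t 65.7
```

```bash
H="python3 -m handwheel"
$H '[[0,-0.5,0,0,0,0],[0,-0.8,0,0,0,0],[0,-0.8,0,0,0,0],[0,-0.8,0,0,0,0],[0,-0.8,0,0,0,0]]'
$H '[[0,-0.8,0,0,0,0],[0,-0.5,0,0,0,0],[0,0,0,0,0,0],[0,0,0,0,0,0],[0,0,0,0,0,0]]'
python3 -c "
from h import *
plan(.617,-.3500,.22,-3.1)"
```

```text
t: 66.13
position: [0.5623, 0.3666, 0.1711]
tcp_rot: [0.586, -0.586, -0.395, 0.396]
ft_force: [0.8, -0.5, -1.3]
finger_gap: 0.0616
t: 66.55
position: [0.5621, 0.3665, 0.2206]
tcp_rot: [0.586, -0.586, -0.394, 0.396]
ft_force: [-0.2, 0.2, -2.2]
finger_gap: 0.0615
shift [-16.09   0.04  -7.99] turn wy 71.1 (other -108.9) yaw 68.0 tilt [-0.1  -0.   -0.12] j6 0.87 pos [0.5621 0.3665 0.2206] F [-0.2  0.2 -2.2] gap 0.0615 t 66.5
```

```bash
H="python3 -m handwheel"
$H '[[-0.894,0,-0.444,0,0,0],[-0.894,0,-0.444,0,0,0],[-0.894,0,-0.444,0,0,0],[-0.894,0,-0.444,0,0,0],[-0.894,0,-0.444,0,0,0]]'
$H '[[-0.894,0,-0.444,0,0,0],[-0.894,0,-0.444,0,0,0],[-0.894,0,-0.444,0,0,0],[-0.894,0,-0.444,0,0,0],[-0.894,0,-0.444,0,0,0]]'
$H '[[-0.894,0,-0.444,0,0,0],[-0.894,0,-0.444,0,0,0],[-0.894,0,-0.444,0,0,0],[-0.894,0,-0.444,0,0,0],[-0.894,0,-0.444,0,0,0]]'
$H '[[-0.894,0,-0.444,0,0,0],[-0.894,0,-0.444,0,0,0],[-0.894,0,-0.444,0,0,0],[0,0,0,0,7.1,0],[0,0,0,0,7.1,0]]'
$H '[[0,0,0,0,7.1,0],[0,0,0,0,7.1,0],[0,0,0,0,7.1,0],[0,0,0,0,7.1,0],[0,0,0,0,7.1,0]]'
$H '[[0,0,0,0,7.1,0],[0,0,0,0,7.1,0],[0,0,0,0,7.1,0],[0,0,0,0,0,0],[0,0,0,0,0,0]]'
python3 -c "
from h import *
plan(.617,-.3500,.166,-3.1)"
```

```text
t: 66.97
position: [0.5763, 0.1661, 0.2192]
tcp_rot: [0.587, -0.585, -0.394, 0.397]
ft_force: [1.1, -0.1, -1.0]
finger_gap: 0.0619
t: 67.38
position: [0.5916, -0.0326, 0.2194]
tcp_rot: [0.588, -0.585, -0.394, 0.397]
ft_force: [0.0, 0.2, -1.6]
finger_gap: 0.0616
t: 67.8
position: [0.607, -0.2313, 0.2191]
tcp_rot: [0.588, -0.585, -0.394, 0.396]
ft_force: [-0.2, 0.3, -1.2]
finger_gap: 0.0614
t: 68.22
position: [0.6162, -0.3517, 0.2181]
tcp_rot: [0.634, -0.63, -0.316, 0.318]
ft_force: [-0.2, 0.9, -1.0]
finger_gap: 0.0618
t: 68.63
position: [0.6165, -0.3486, 0.2187]
tcp_rot: [0.7, -0.697, -0.109, 0.112]
ft_force: [0.5, -0.0, -1.0]
finger_gap: 0.0614
t: 69.05
position: [0.6169, -0.3488, 0.2196]
tcp_rot: [0.708, -0.706, 0.019, -0.016]
ft_force: [-1.1, -0.3, -0.7]
finger_gap: 0.0616
shift [ 0.01  1.34 -0.03] turn wy 0.2 (other -179.8) yaw -2.9 tilt [-0.13 -0.   -0.22] j6 1.01 pos [ 0.6169 -0.3488  0.2196] F [-1.1 -0.3 -0.7] gap 0.0616 t 69.0
```

```bash
H="python3 -m handwheel"
$H '[[0,0.8,-0.02,0,0.2,0],[0,0.5,0,0,0,0],[0,0.1,0,0,0,0],[0,0,0,0,0,0],[0,0,0,0,0,0]]'
$H '[[0,0.1,0,0,0,0],[0,0,0,0,0,0],[0,0,0,0,0,0]]'
python3 -c "
from h import *
plan(.617,-.3500,.149,-3.1)"
```

```text
t: 69.47
position: [0.6179, -0.3503, 0.1663]
tcp_rot: [0.707, -0.707, 0.02, -0.019]
ft_force: [-0.4, -0.3, -0.9]
finger_gap: 0.0616
t: 69.72
position: [0.6185, -0.3507, 0.1635]
tcp_rot: [-0.706, 0.707, -0.019, 0.02]
ft_force: [-0.2, -0.8, -0.9]
finger_gap: 0.0615
shift [-0.04  0.36  0.02] turn wy -0.1 (other 179.9) yaw -3.2 tilt [ 0.06 -0.    0.09] j6 1.02 pos [ 0.6185 -0.3507  0.1635] F [-0.2 -0.8 -0.9] gap 0.0615 t 69.7
```

```bash
H="python3 -m handwheel"
$H '[[-0.03,0.1,0.02,0,0,0],[0,0.08,0,0,0,0],[0,0,0,0,0,0],[0,0,0,0,0,0]]'
$H '[[0,0.1,0,0,0,0],[0,0,0,0,0,0],[0,0,0,0,0,0]]'
$H '[[0,0.08,0,0,0,0],[0,0,0,0,0,0],[0,0,0,0,0,0],[0,0,0,0,0,0]]'
python3 -c "
from h import *
plan(.617,-.350,.149,-3.1)"
```

```text
t: 70.05
position: [0.6165, -0.3492, 0.1547]
tcp_rot: [0.707, -0.707, 0.02, -0.02]
ft_force: [-0.4, -0.1, -0.9]
finger_gap: 0.0617
t: 70.3
position: [0.617, -0.3495, 0.1513]
tcp_rot: [-0.707, 0.707, -0.02, 0.02]
ft_force: [0.1, 0.4, 0.8]
finger_gap: 0.0616
t: 70.63
position: [0.6171, -0.3496, 0.1484]
tcp_rot: [-0.707, 0.707, -0.02, 0.02]
ft_force: [-0.1, 0.4, 3.2]
finger_gap: 0.0616
shift [-0.   -0.02 -0.01] turn wy -0.1 (other 179.9) yaw -3.2 tilt [0.02 0.   0.04] j6 1.02 pos [ 0.6171 -0.3496  0.1484] F [-0.1  0.4  3.2] gap 0.0616 t 70.6
```

```bash
H="python3 -m handwheel"
$H '[[0,0,0,0,0,0],[0,0,0,0,0,0],[0,0,0,0,0,0],[0,0,0,0,0,0],[0,-0.5,0,0,0,0]]' 1
$H '[[0,-0.8,0,0,0,0],[0,-0.8,0,0,0,0],[0,-0.8,0,0,0,0],[0,-0.4,0,0,0,0],[-0.8,0,-0.5,0,0,0]]' 1
$H '[[-0.8,0,-0.5,0,0,0],[-0.5,0,-0.5,0,0,0],[0,0,0,0,0,0],[0,0,0,0,0,0],[0,0,0,0,0,0]]'
python3 -c "
from h import *
np.save('pics/f_w.npy',capture('wrist'));plan(.6,-.35,.2,-3)"
$H '[[0,0,0.9,0,0,0],[0,0,0.9,0,0,0],[0,0,0.9,0,0,0],[0,0,0.9,0,0,0],[0,0,0.9,0,0,0]]'
$H '[[0,0,0.9,0,0,0],[0,0,0.9,0,0,0],[0,0,0.9,0,0,0],[0,0,0.9,0,0,0],[0,0,0.9,0,0,0]]'
$H '[[0,0,0,0,0,0],[0,0,0,0,0,0],[0,0,0,0,0,0]]'
python3 - <<'E'
from h import *
w=np.load('pics/f_w.npy');t=capture('top');s=capture('scene')
dishes(t,get_calibration('top'))
a=cv2.resize(w[:300],(640,300));f=lambda i,y,x:cv2.resize(i[y:y+100,x:x+120],(400,300),interpolation=cv2.INTER_CUBIC)
b=np.hstack([f(s,190,90),f(t,150,390)])
o=np.zeros((600,800,3),np.uint8);o[:300,:640]=a;o[300:]=b
cv2.imwrite('pics/final.png',o[...,::-1])
plan(.6,-.35,.2,-3)
E
```

```text
t: 71.05
position: [0.614, -0.3476, 0.163]
tcp_rot: [0.709, -0.705, 0.023, -0.017]
ft_force: [-0.8, 0.4, -0.8]
finger_gap: 0.085
t: 71.47
position: [0.59, -0.3671, 0.2856]
tcp_rot: [-0.705, 0.709, -0.014, 0.022]
ft_force: [0.1, -1.6, -0.2]
finger_gap: 0.0851
t: 71.88
position: [0.5297, -0.4045, 0.2798]
tcp_rot: [0.707, -0.707, 0.02, -0.02]
ft_force: [-0.1, -0.2, -0.0]
finger_gap: 0.0851
shift [1.67 1.99 1.45] turn wy -0.2 (other 179.8) yaw -3.2 tilt [-0.02  0.    0.01] j6 0.88 pos [ 0.5301 -0.4042  0.2797] F [-0.6 -0.5 -0.6] gap 0.0855 t 71.9
t: 72.35
position: [0.5404, -0.2223, 0.2797]
tcp_rot: [0.707, -0.707, 0.019, -0.019]
ft_force: [0.3, 0.4, 0.3]
finger_gap: 0.0855
t: 72.77
position: [0.5501, -0.0422, 0.2799]
tcp_rot: [0.707, -0.707, 0.019, -0.019]
ft_force: [0.4, 0.6, -0.6]
finger_gap: 0.0855
t: 73.02
position: [0.5502, -0.0445, 0.2799]
tcp_rot: [-0.707, 0.707, -0.019, 0.019]
ft_force: [0.7, -0.2, -0.9]
finger_gap: 0.0853
steel [ 0.7764 -0.1943] th 92.1 A 1.07 px [391. 131.]
steel [0.8518 0.1322] th 98.0 A 1.32 px [281. 112.]
shift [ 1.68  2.   -7.52] turn wy -0.3 (other 179.7) yaw -3.3 tilt [ 0.02 -0.   -0.01] j6 1.43 pos [ 0.5501 -0.0457  0.2798] F [-0.8 -0.4 -0. ] gap 0.0853 t 73.1
```

View pics/final.png

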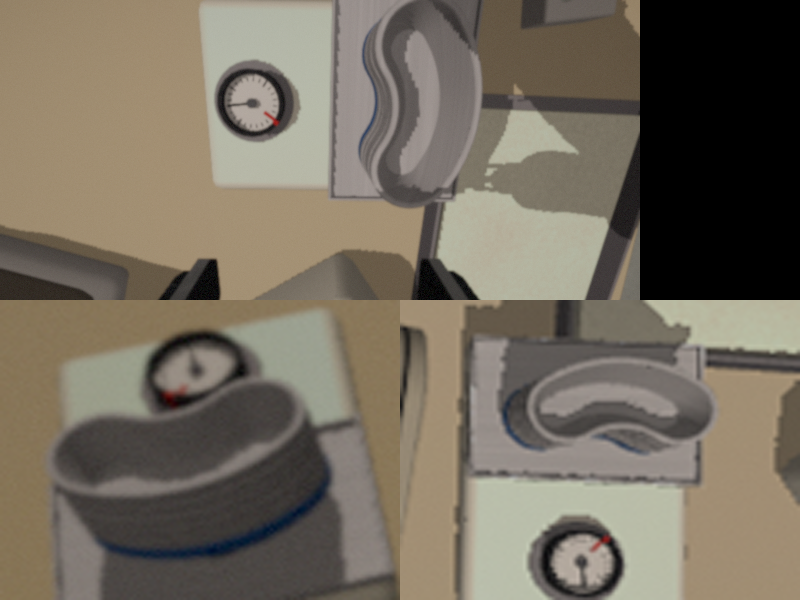

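Run:
```python
from h import *
a=cv2.imread('pics/top0.png');b=capture('top')[...,::-1]
for n,(x0,x1,y0,y1) in dict(marker=(284,336,198,212),tape=(371,392,190,213),meter=(195,228,245,295),bottle=(268,292,128,155)).items():
    A,B=a[y0:y1,x0:x1],b[y0:y1,x0:x1]
    A,B=[cv2.cvtColor(np.ascontiguousarray(q),cv2.COLOR_BGR2GRAY).astype(np.float32) for q in (A,B)]
    print(n,np.abs(A-B).mean(),cv2.phaseCorrelate(A,B))
print(r.sense()['t']);r.close_job()
```

```text
marker 20.133242 ((-1.6606285004633818, 0.9846427312168666), 0.296562174220144)
tape 39.770187 ((-1.9275080112076068, 1.492266295711632), 0.1279575303196907)
meter 2.8048484 ((0.02930164941814084, 0.12685460715442076), 0.9863442047437032)
bottle 2.7870371 ((0.08364344317690531, 0.6278557292097382), 0.9858959747685326)
73.1667
the job is handed in; nothing more can be done
```

I handed the job in at t = 73 s: the blue dish is on the pan, the ring is tared, and all five steel dishes I found are nested in it. I could not confirm at the end that the tape and marker are exactly where they started.

- **Blue dish:** by the top camera it stood about 4–5 mm from my estimate of the pan middle and within about 1° of lying along the scale's y.
- **Tare:** I turned the ring about 40°. A close look straight down put the red mark within about 0.7° of the pointer, which is about 0.01 rad or 3 g. I did not touch the ring again, and the last picture shows the mark still pointing the same way.
- **Nesting:** every dish came down at the height expected for a full nest, to within the 1–1.5 mm force-reading noise, with only a few newtons of press. The last picture shows even rim bands with a thin blue band below. The pointer stands about half a turn round, as five dishes of about 110 g should give.
- **Mishap:** the second steel dish was first gripped too high. It was picked up by one wall and set down upright about 2 cm from its place, and the next try closed on nothing. I then gripped it lower and placed it properly. It may also have been knocked aside before that; I can't tell.
- **Other things on the counter:** the meter showed no shift against the first picture, and the bottle at most 0.6 pixel. The same check was poor for the tape and marker (it read 1–2 pixels at low confidence), probably because the arm and its shadow lay over them. A mid-job picture showed both in about their original places. I did not resolve this before handing in.

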